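# Hang the tin basket inside the valet box door and shut it

### The job

The door of the wooden valet box stands ajar: swing it wide open, to about a right angle, and hang the little tin basket, with the nail clipper still in it, by its handle on the brass hook inside the door. Then swing the door fully shut without slamming it, so that the basket is left hanging inside, and leave the other things on the dresser where they are.

Things in the scene. Friction and masses are not known exactly. Their poses are not given: they have to be found in the camera images.
- basket: Pressed-tin basket, loose, about 0.13 kg: open box 116 mm (its x) by 60 mm (its y), walls 44 mm high and 3 mm thick, marigolds on its long sides, with a rigid fixed bail handle in its x-z plane. Origin: centre of its underside; z up. It stands on the dresser top (z = 0). A half turn about z looks the same, and it may hang either way round.
- basket_handle (a point): Middle of the handle's straight, level top bar, on its centre line, 105 mm above the basket's underside. The bar is round, 9 mm thick, and runs along the basket's x for 50 mm to either side, then bends down to the basket's ends; the window under it, down to the rim, is 56 mm high. This middle goes on the hook, so grip the bar about 30 mm to one side of it. Axes as basket.
- basket_mid (a point): Middle of the basket box, 22 mm above its underside, axes as basket.
- clipper_mid (a point): Steel nail clipper, loose, 58 by 13 by 14 mm, 30 g, lying in the basket; the point is its middle.
- valet_door (a joint): Hinge of the valet box door in rad: 0 shut, 1.57 at a right angle, 1.9 the stop. Starts ajar, at 0.6 to 0.95. Upright axis; seen from above it opens clockwise. Light, with slight friction (0.06 N m); no latch, it stays where it is left.
- valet_box: Dark wooden valet box, fixed, on the robot's left: 160 mm deep (its x), 240 mm wide (its y), 280 mm high. Origin: centre of its underside. Its front is its -x side and looks to the robot's right (world -y, within 0.2 rad). The lower 60 mm is a drawer front (not used); above it, behind the door, is one empty compartment 148 mm deep.
- door_hinge (a point): On the hinge pin, mid-thickness of the door, 225 mm up. Axes turn with the door: x points out of its inner face (into the box when shut), y from the free edge to the hinge, z up. The panel is 16 mm thick (x from -8 to 8 mm), spans 3 to 229 mm from the pin along -y and 64 to 264 mm above the dresser top. The pin is at the end of the box's front nearest to the robot.
- hook_seat (a point): Where the centre line of the handle bar lies when hung: 108 mm from the pin along the door's -y, 42 mm off its inner face, 239 mm above the dresser top. Axes as door_hinge. The hook is a brass wire 7 mm thick that runs from the inner face along the door's +x, 8 mm below this point, then turns up. The bar lies across it, parallel to the door's y.
- hook_tip (a point): Centre of the 10 mm ball on the upturned end of the hook, 15 mm beyond hook_seat along the door's +x and 8 mm higher. To hang the basket the handle bar comes in over this ball towards the door, its centre line at least 10 mm higher than this point, with the hook in the window under the bar, and is then lowered to the seat.
- door_outside (a point): Point on the door's outer face where it is pushed shut, 180 mm from the hinge pin, 225 mm above the dresser top. Axes as door_hinge. A brass knob, 22 mm across and 24 mm proud of the outer face, stands lower, 150 mm above the dresser top and 208 mm from the pin.
- door_inside (a point): Point on the door's inner face where it is pushed open, 195 mm from the hinge pin, 225 mm above the dresser top. Axes as door_hinge.
- hairbrush_mid (a point): Brown plastic hairbrush, loose, 215 mm long (its x), 58 mm wide, 31 mm high, lying on its bristles; leave it alone. The point is mid-length, half-way up.
- aftershave_mid (a point): Clear glass aftershave bottle with dark twist cap, loose, 34 by 56 mm, 120 mm high; leave it alone. The point is half-way up.
- coin_dish: White ceramic coin dish painted with marigolds, loose, 116 mm across, 26 mm high; leave it alone. Origin: centre of its underside.
- clock_mid (a point): Small round wooden table clock, loose, 84 mm wide, 90 mm high, 44 mm deep; leave it alone. The point is half-way up.
- comb: Black comb, loose, 150 by 30 by 5 mm, lying flat; leave it alone. Origin: centre of its underside.
- shaving_brush_mid (a point): Shaving brush standing on its handle, loose, 36 mm across, 104 mm high; leave it alone. The point is half-way up.
Mind the look-alikes: they are no part of the job. Leave any purple look-alike of the basket alone.

How it is judged:
By the outcome, as a careful person would: the job done as asked, in the order asked, and still so for the second after the job is handed in, with the robot touching nothing.
It also fails if it takes over 72 s, if anything falls off the work surface, if the arm or the gripper's body presses on something with over 40 N, if the wrist force passes 120 N, or if a joint passes its speed limit or range.

### The arm

A 6-joint arm with a two-finger parallel gripper is mounted at the origin on the work surface. World frame = base frame: x ahead of the robot, y to its left, z up, the work surface at z = 0. Lengths are in m, angles in rad, forces in N, time in s.
With the tool pointing down it reaches from about 0.35 to 0.975 m from the base axis. Payload 4.9 kg.
Tool frame: the origin (TCP) lies at the very end of the fingers, on their centre line; the grasp point (between the pads) lies behind it (manip.grip_depth is the z of the grasp point in the tool frame, in m); z points along the fingers, y is the direction in which the jaws open and shut (so a half turn about z gives the same grasp; the last joint's range is limited). The gripper opens to 85 mm and grips with 20 to 120 N. Pads are 22 mm wide; open, the fingers measure 114 mm over their backs; the gripper's body (76 mm by 85 mm) begins 54 mm behind the grasp point. The pads swing forward as they close: fully open they stand 13 mm farther back than shut.
Start: joints at [1.213, 0.053, 1.613, -0, 1.476, -0.119], TCP at [0.148, 0.607, 0.231] pointing down, gripper open.
Joint ranges: [-3.01, 3.01], [-1.01, 2.22], [0.06, 2.58], [-1.02, 4.17], [0.09, 2.62], [-3.14, 3.14]. Speed limits (rad/s): [2.57, 2.57, 3.14, 3.14, 3.14, 3.14].

### API

Orientations are given as a unit quaternion [w, x, y, z].
In Python, from plant import state, optics, manip, silhouettes, place_of gives the robot as it stands. The module is installed in compiled form; this text tells all that it offers.
- The arm moves only by the tool jog_arm, never from a script. Its argument "increments" is a list of rows, each an object with "slide": the shift along the tool's x, y, z in mm, a list of three; "rotation": the turn, a rotation vector about the tool's x, y, z in degrees, a list of three. A call has 1 to 20 rows; each row shifts and turns the commanded pose from where the row before left it, along the tool's axes as they then stand; what a row does not reach is not made up. A row lasts 1/12 s, in which the tool goes at most 41.7 mm and 7.16 degrees, less where a joint would pass 70% of its speed; a pose out of reach is approached as far as the arm can. A call with a gripper value outside its range is refused whole. "fingers" is the opening, from 0 (shut) to 1 (fully open), set as the call begins (left out, the last holds). The fingers move at their own pace and stop on an object; the grip force is fixed at half the most. Time passes only in rows, so rows that do not move let the fingers close. It gives the time, the measured TCP pose, the force and the opening at its end, in the units of the state.
- state(): the state, without advancing time (a new reading comes with each control period).
- optics.grab_frame(name): name is "scene" or "top" or "wrist"; returns a dict with "frame" (420x560x3 uint8, blue, green, red), "camera_matrix" (3x3 intrinsics, pixels), "R" (3x3) and "t" (3): a world point X has camera coordinates R X + t. Camera axes: x right, y down, z forward; pixel columns grow to the right and rows downward; lengths in m; the calibration is good to about 2 mm. A picture is of the moment at which its call begins. There is no depth.
- manip.job_done(): hands the job in, once; it reports no verdict.
Trained networks look in the newest picture that a camera, given by its name, has taken for a name from the list of things; names that differ only in an ending like _2 or _b are one class to them, and where a whole thing is asked for, a point or a joint stands for the part that bears it (a point fixed in the world has none). Each returns a list of dicts, best first, with "score" (0 to 1); they miss things now and then, are a little off and sometimes report something else, mostly with a low value. They report only what shows in the picture. A call takes as long as a camera call. They do not tell look-alikes from the thing itself.
- silhouettes(thing, camera): "mask" (420x560 bool, what is visible of it) and "bbox" ([left, top, right, bottom] in pixels, round what is visible of it).
- place_of(thing, camera): "uv" ([column, row] in pixels: a listed point, or the origin of a listed thing).
The state is a dict: "time": time; "joint_pos": joint angles; "joint_vel": joint speeds; "joint_efforts": joint torques, N m; "tool_pos": TCP position; "tool_rot": TCP orientation; "contact_force": force on the tool from outside, world axes, zero at the start; "ft_torque": the same for the moment, N m; "gripper_width": opening from 0.0 (shut) to 1.0 (fully open).
Only numpy, scipy, OpenCV 4.12 (cv2) and the standard library are available. Lean on these libraries where they do the work, as an engineer would, in place of code of your own. Each camera call takes 0.05 s, during which the arm holds its last target.

## Working session

There is one attempt and no reset: what is moved stays moved. The work goes in short steps, Python scripts to look and compute and a tool call to move; the robot and the scene stay as the last step left them, time stands still between calls to the robot, and variables do not carry over. Pictures are saved under pics/ and viewed, and the job is handed in when it is done.

Besides the shell and the picture viewer there is one more tool, called by a JSON object that holds its "name" and its "arguments". jog_arm: Moves the arm, as the interface text tells. Its arguments: {"type":"object","properties":{"increments":{"type":"array","items":{"type":"object","properties":{"slide":{"type":"array","items":{"type":"number"}},"rotation":{"type":"array","items":{"type":"number"}}}}},"fingers":{"type":"number"}},"required":["increments"]}

```bash
mkdir -p pics
python3 - <<'E'
from plant import state, optics, manip, silhouettes, place_of
import cv2, numpy as np
s=state(); print(s)
print(manip.grip_depth)
for n in ["scene","top","wrist"]:
    f=optics.grab_frame(n); cv2.imwrite(f"pics/{n}0.png",f["frame"]); print(n,f["camera_matrix"].tolist(),f["R"].tolist(),f["t"].tolist())
E
```

```text
{'time': 0.0, 'joint_pos': array([ 1.21300288e+00,  5.33643043e-02,  1.61426434e+00,  1.27375931e-05,
        1.47602299e+00, -1.18987578e-01]), 'joint_vel': array([ 0.00062931, -0.00098162,  0.00106017,  0.00049039, -0.00037538,
       -0.00149266]), 'joint_efforts': array([ 1.94040949e-03, -3.93687880e+01, -3.70173740e+01, -2.73118241e-05,
        7.12691181e-03,  9.33300242e-06]), 'tool_pos': array([0.14761031, 0.60668461, 0.23007613]), 'tool_rot': array([-2.49263028e-04,  1.19119957e-01,  9.92879336e-01, -9.98878368e-04]), 'contact_force': array([-0.93703029, -0.15286091,  1.2636072 ]), 'ft_torque': array([-0.00916455, -0.03375884,  0.0222296 ]), 'gripper_width': 1.0012337482275622}
-0.0187
scene [[430.60873867740617, 0.0, 271.4585346472455], [0.0, 430.60873867740617, 208.87373044008146], [0.0, 0.0, 1.0]] [[0.8093512622433391, 0.5870347985787457, -0.018457506947727954], [0.40474525845036763, -0.5802482234491814, -0.706748381636643], [-0.4255958294756413, 0.5645371063461464, -0.7072241833331641]] [-0.38262871206106247, -0.12581153697523131, 1.429463461727239]
top [[466.49898992018365, 0.0, 283.59307855452363], [0.0, 466.49898992018365, 215.50377692087392], [0.0, 0.0, 1.0]] [[-0.012158255040942282, -0.9995405439472751, -0.027764686923232567], [-0.9931059676260909, 0.015308174489462588, -0.11621616436299217], [0.11658779481491725, 0.026160290506527063, -0.9928357997679217]] [-0.015232964135547537, 0.541954092124503, 1.3640384541205601]
wrist [[289.673814465843, 0.0, 283.1918567324701], [0.0, 289.673814465843, 208.06170928284615], [0.0, 0.0, 1.0]] [[0.23665584430849707, 0.9715929822564694, -0.0010431608765662317], [0.9284491931032949, -0.22583043931278235, 0.29492831079033077], [0.2863146995536112, -0.07076503027468933, -0.9555188136869673]] [-0.6253878057376432, -0.03802505875908525, 0.3787487139152263]
```

View pics/scene0.png

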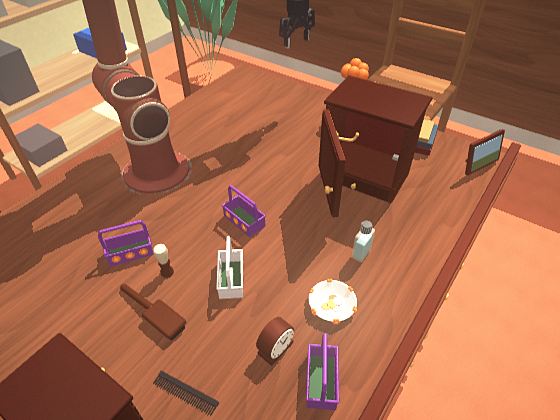

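View pics/top0.png

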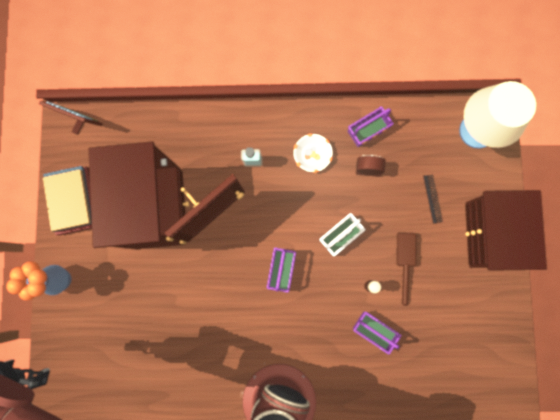

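View pics/wrist0.png

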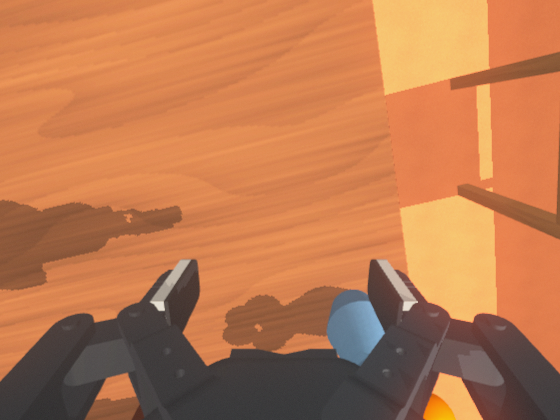

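```bash
cat > h.py <<'E'
from plant import state, optics, manip, silhouettes, place_of
import cv2, numpy as np
from scipy.spatial.transform import Rotation as Rn
def cam(n):
    f=optics.grab_frame(n); return f
def ray(f,uv):
    K=f["camera_matrix"];d=np.linalg.inv(K)@np.array([uv[0],uv[1],1.]);R=f["R"]
    return -R.T@f["t"], R.T@d
def at_z(f,uv,z):
    o,d=ray(f,uv); return o+d*(z-o[2])/d[2]
def proj(f,X):
    c=np.atleast_2d(X)@f["R"].T+f["t"]; p=c@f["camera_matrix"].T; return p[:,:2]/p[:,2:]
def tri(fs,uvs):
    A=np.zeros((3,3));b=np.zeros(3);rs=[ray(f,u) for f,u in zip(fs,uvs)]
    for o,d in rs:
        d=d/np.linalg.norm(d);P=np.eye(3)-np.outer(d,d);A+=P;b+=P@o
    X=np.linalg.solve(A,b)
    return X,[np.linalg.norm(np.cross(X-o,d/np.linalg.norm(d))) for o,d in rs]
def tool():
    s=state();q=s["tool_rot"];return s["tool_pos"],Rn.from_quat([q[1],q[2],q[3],q[0]]).as_matrix()
E
python3 - <<'E'
from h import *
fs={n:cam(n) for n in ["scene","top"]}
for th in ["basket","basket_handle","basket_mid","clipper_mid","valet_box","door_hinge","hook_seat","hook_tip","door_outside","door_inside","hairbrush_mid","aftershave_mid","coin_dish","clock_mid","comb","shaving_brush_mid"]:
    for n in fs:
        print(th,n,[(round(p["score"],2),np.round(p["uv"],1).tolist()) for p in place_of(th,n)[:4]])
import pickle;pickle.dump(fs,open("fs0.pkl","wb"))
a=cv2.resize(fs["top"]["frame"][120:290,80:400],None,fx=2.5,fy=2.5,interpolation=cv2.INTER_CUBIC);cv2.imwrite("pics/topz.png",a)
a=cv2.resize(fs["scene"]["frame"][70:310,190:450],None,fx=2.5,fy=2.5,interpolation=cv2.INTER_CUBIC);cv2.imwrite("pics/scz.png",a)
E
```

```text
basket scene [(0.81, [226.9, 278.1]), (0.79, [320.1, 379.4]), (0.74, [367.7, 243.7]), (0.68, [245.8, 220.0])]
basket top [(0.87, [369.5, 131.3]), (0.63, [372.8, 329.2]), (0.61, [283.6, 269.5]), (0.56, [343.7, 235.9])]
basket_handle scene [(0.81, [226.4, 254.3]), (0.78, [121.0, 226.8]), (0.6, [321.2, 361.8])]
basket_handle top [(0.94, [381.6, 333.1]), (0.94, [373.6, 118.2]), (0.93, [343.8, 231.0]), (0.72, [280.0, 269.9])]
basket_mid scene [(0.88, [230.7, 272.5]), (0.85, [127.3, 248.5]), (0.85, [323.3, 376.4]), (0.6, [242.2, 218.0])]
basket_mid top [(0.91, [376.5, 329.7]), (0.87, [368.2, 128.5]), (0.69, [280.3, 271.3]), (0.6, [339.6, 237.0])]
clipper_mid scene [(0.59, [225.8, 281.9])]
clipper_mid top [(0.44, [344.7, 237.3])]
valet_box scene [(0.85, [369.3, 174.0])]
valet_box top []
door_hinge scene [(0.56, [327.6, 121.8]), (0.25, [224.9, 279.6])]
door_hinge top [(0.59, [168.5, 239.5])]
hook_seat scene [(0.87, [352.6, 137.8]), (0.65, [229.8, 276.9])]
hook_seat top [(0.88, [188.9, 195.2]), (0.33, [407.1, 267.6])]
hook_tip scene [(0.7, [360.7, 130.6])]
hook_tip top []
door_outside scene [(0.63, [334.7, 164.0])]
door_outside top [(0.57, [225.7, 193.3])]
door_inside scene [(0.7, [341.8, 161.4])]
door_inside top [(0.67, [226.0, 185.0])]
hairbrush_mid scene [(0.69, [148.4, 303.4]), (0.55, [340.9, 161.8])]
hairbrush_mid top [(0.88, [402.8, 266.3])]
aftershave_mid scene [(0.63, [366.4, 240.4]), (0.24, [353.6, 137.7])]
aftershave_mid top [(0.68, [253.1, 157.8])]
coin_dish scene [(0.94, [330.4, 307.0])]
coin_dish top [(0.7, [310.8, 155.9])]
clock_mid scene [(0.75, [277.3, 337.3])]
clock_mid top [(0.73, [368.5, 164.8]), (0.68, [225.1, 184.2])]
comb scene [(0.85, [185.7, 395.5]), (0.43, [228.1, 254.2])]
comb top [(0.6, [430.3, 201.0]), (0.33, [345.6, 237.4])]
shaving_brush_mid scene [(0.8, [162.8, 261.5]), (0.16, [229.0, 255.7])]
shaving_brush_mid top [(0.75, [370.8, 286.1]), (0.63, [309.6, 156.6])]
```

View pics/topz.png

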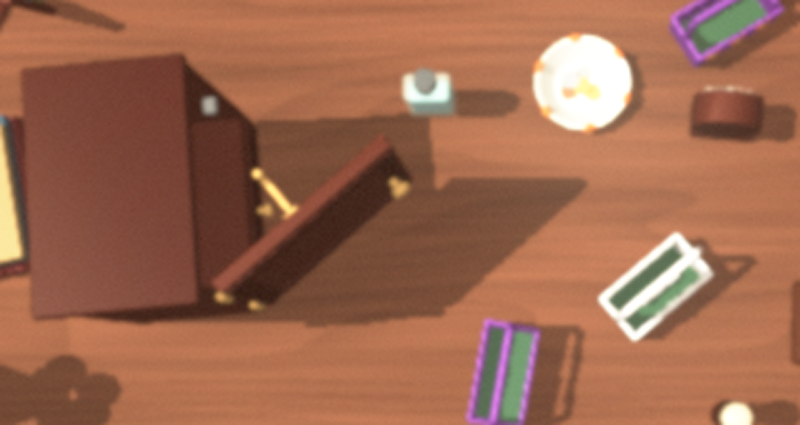

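View pics/scz.png

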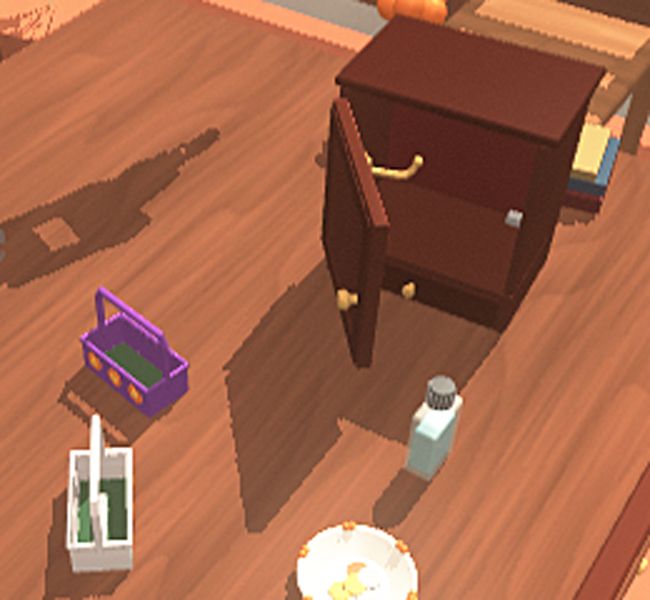

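Run:
```python
from h import *
import pickle
from scipy.optimize import least_squares
fs=pickle.load(open("fs0.pkl","rb"));S,T=fs["scene"],fs["top"]
P={"hinge":([327.6,121.8],[168.5,239.5]),"seat":([352.6,137.8],[188.9,195.2]),"out":([334.7,164],[225.7,193.3]),"ins":([341.8,161.4],[226,185]),
"bh":([226.4,254.3],[343.8,231]),"bm":([230.7,272.5],[339.6,237]),"clip":([225.8,281.9],[344.7,237.3]),"bask":([226.9,278.1],[343.7,235.9])}
for k,(a,b) in P.items():
    X,e=tri([S,T],[a,b]);print(k,X.round(4),np.round(e,4))
Z=lambda u,v:(u/2.5+80,v/2.5+120)
ZS=lambda u,v:(u/2.5+190,v/2.5+70)
for c in [(22,72),(185,57),(197,303),(33,318)]:print("boxtop",at_z(T,Z(*c),.28).round(4))
for c in [(338,80),(396,17),(605,68),(560,137)]:print("boxtopS",at_z(S,ZS(*c),.28).round(4))
for c in [(390,137),(222,285)]:print("doortop T",at_z(T,Z(*c),.264).round(4))
for c in [(338,100),(380,222)]:print("doortop S",at_z(S,ZS(*c),.264).round(4))
# door fit
loc={"hinge":[0,0,.225],"seat":[.05,-.108,.239],"tip":[.065,-.108,.247],"out":[-.008,-.180,.225],"ins":[.008,-.195,.225]}
uv={k:P[k] for k in ["hinge","seat","out","ins"]}
def f(p):
    x,y,a=p;r=[]
    ex=np.array([np.cos(a),np.sin(a),0]);ey=np.array([-np.sin(a),np.cos(a),0])
    for k,l in loc.items():
        X=np.array([x,y,l[2]])+ex*l[0]+ey*l[1]
        if k=="tip": r+=list((proj(S,X)[0]-[360.7,130.6]));continue
        r+=list(proj(S,X)[0]-uv[k][0])+list(proj(T,X)[0]-uv[k][1])
    # top edge pts
    for F,c,l in [(T,Z(390,137),[0,-.229,.264]),(S,ZS(380,222),[0,-.229,.264]),(S,ZS(338,102),[0,-.003,.264])]:
        X=np.array([x,y,l[2]])+ex*l[0]+ey*l[1]; r+=list(proj(F,X)[0]-c)
    return np.array(r)
r=least_squares(f,[.45,.25,.8],loss="soft_l1");print(r.x,np.round(r.fun,1))
# all world
for n,(a,b) in {"brush":((148.4,303.4),(402.8,266.3)),"after":((366.4,240.4),(253.1,157.8)),"dish":((330.4,307),(310.8,155.9)),"clock":((277.3,337.3),(368.5,164.8)),"shave":((162.8,261.5),(370.8,286.1)),"purple":((245.8,220),(283.6,269.5))}.items():
    print(n,tri([S,T],[a,b])[0].round(3))
```

```text
hinge [0.4675 0.2768 0.214 ] [0.0068 0.0068]
seat [0.5783 0.2182 0.2382] [0.0054 0.0054]
out [0.5832 0.1251 0.2148] [0.0027 0.0027]
ins [0.6025 0.122  0.2338] [0.0036 0.0036]
bh [ 0.485  -0.195   0.1052] [0.0022 0.0022]
bm [ 0.4774 -0.1879  0.0176] [0.002 0.002]
clip [ 0.4764 -0.2064 -0.0026] [0.0003 0.0003]
bask [ 0.4792 -0.2025  0.0119] [0.0003 0.0003]
boxtop [0.6897 0.4609 0.28  ]
boxtop [0.702  0.2952 0.28  ]
boxtop [0.4537 0.2782 0.28  ]
boxtop [0.4411 0.4408 0.28  ]
boxtopS [0.4637 0.2741 0.28  ]
boxtopS [0.448  0.4344 0.28  ]
boxtopS [0.6953 0.4617 0.28  ]
boxtopS [0.7077 0.3072 0.28  ]
doortop T [0.6196 0.09   0.264 ]
doortop T [0.4723 0.2582 0.264 ]
doortop S [0.4723 0.2618 0.264 ]
doortop S [0.6165 0.0994 0.264 ]
[0.47102491 0.26751548 0.7048244 ] [-2.7 -0.9  0.8 -3.8 -1.8  0.4 -1.1 -2.1 -3.9  4.7 -1.3 -3.2 -1.3 -0.8
 -1.   2.7 -1.2 -0.8 -1.2  0.1 -0.2  1.8  0.8 -1.3]
brush [ 0.384 -0.374  0.028]
after [0.719 0.07  0.059]
dish [ 0.733 -0.109 -0.012]
clock [ 0.69  -0.278  0.045]
shave [ 0.33  -0.274  0.045]
purple [ 0.386 -0.016  0.009]
```

```bash
cat >> h.py <<'E'
def plan(pos,th,n=None,v=40.,down=True):
    """world target pos (m), tool-x heading th deg (tool down). constant rows"""
    p,R=tool(); plan_from(p,R,pos,th,n,v)
def Rdown(th):
    t=np.radians(th);x=np.array([np.cos(t),np.sin(t),0]);z=np.array([0,0,-1.]);return np.stack([x,np.cross(z,x),z],1)
def plan_from(p,R,pos,th,n=None,v=40.):
    dp=np.array(pos)-p; Rt=Rdown(th); w=Rn.from_matrix(R.T@Rt).as_rotvec()
    if n is None: n=int(max(np.ceil(np.linalg.norm(dp)*1000/v),np.ceil(np.degrees(np.linalg.norm(w))/7)))
    Sx=sum(R@Rn.from_rotvec(w*k/n).as_matrix() for k in range(n))
    s=np.linalg.solve(Sx,dp)*1000
    print(f"from {p.round(4)} to {np.round(pos,4)}: n={n} slide={s.round(2).tolist()} rot={np.degrees(w/n).round(2).tolist()}")
E
python3 - <<'E'
from h import *
p,R=tool()
print(np.degrees(np.arctan2(R[1,0],R[0,0])))
plan([.148,.607,.40],166.3)
plan_from(np.array([.148,.607,.4]),Rdown(166.3),[.640,.155,.40],205)
E
```

```text
166.31822786909592
from [0.1478 0.6072 0.2313] to [0.148 0.607 0.4  ]: n=5 slide=[-0.04, -0.04, -33.74] rot=[-0.0, -0.0, 0.0]
from [0.148 0.607 0.4  ] to [0.64  0.155 0.4  ]: n=17 slide=[-27.27, -29.34, -0.0] rot=[0.0, 0.0, -2.28]
```

{"name": "jog_arm", "arguments": {"fingers": 0, "increments": [{"slide": [0,0,-34]},{"slide": [0,0,-34]},{"slide": [0,0,-34]},{"slide": [0,0,-34]},{"slide": [0,0,-34]},{"slide": [-27,-29,0],"rotation": [0,0,-2.3]},{"slide": [-27,-29,0],"rotation": [0,0,-2.3]},{"slide": [-27,-29,0],"rotation": [0,0,-2.3]},{"slide": [-27,-29,0],"rotation": [0,0,-2.3]},{"slide": [-27,-29,0],"rotation": [0,0,-2.3]},{"slide": [-27,-29,0],"rotation": [0,0,-2.3]},{"slide": [-27,-29,0],"rotation": [0,0,-2.3]},{"slide": [-27,-29,0],"rotation": [0,0,-2.3]},{"slide": [-27,-29,0],"rotation": [0,0,-2.3]},{"slide": [-27,-29,0],"rotation": [0,0,-2.3]},{"slide": [-27,-29,0],"rotation": [0,0,-2.3]},{"slide": [-27,-29,0],"rotation": [0,0,-2.3]},{"slide": [-27,-29,0],"rotation": [0,0,-2.3]},{"slide": [-27,-29,0],"rotation": [0,0,-2.3]},{"slide": [-27,-29,0],"rotation": [0,0,-2.3]}]}}

```text
invalid input
```

Run:
```python
from h import *
plan([.640,.155,.40],205)
plan_from(np.array([.64,.155,.4]),Rdown(205),[.640,.155,.218],205)
```

```text
from [0.1478 0.6072 0.2313] to [0.64  0.155 0.4  ]: n=18 slide=[-25.73, -27.75, -9.37] rot=[-0.0, -0.0, -2.15]
from [0.64  0.155 0.4  ] to [0.64  0.155 0.218]: n=5 slide=[-0.0, 0.0, 36.4] rot=[0.0, 0.0, 0.0]
```

{"name": "jog_arm", "arguments": {"fingers": 0.0, "increments": [{"slide": [0,0,-34],"rotation": [0,0,0]},{"slide": [0,0,-34],"rotation": [0,0,0]},{"slide": [0,0,-34],"rotation": [0,0,0]},{"slide": [0,0,-34],"rotation": [0,0,0]},{"slide": [0,0,-34],"rotation": [0,0,0]},{"slide": [-27,-29,0],"rotation": [0,0,-2.3]},{"slide": [-27,-29,0],"rotation": [0,0,-2.3]},{"slide": [-27,-29,0],"rotation": [0,0,-2.3]},{"slide": [-27,-29,0],"rotation": [0,0,-2.3]},{"slide": [-27,-29,0],"rotation": [0,0,-2.3]},{"slide": [-27,-29,0],"rotation": [0,0,-2.3]},{"slide": [-27,-29,0],"rotation": [0,0,-2.3]},{"slide": [-27,-29,0],"rotation": [0,0,-2.3]},{"slide": [-27,-29,0],"rotation": [0,0,-2.3]},{"slide": [-27,-29,0],"rotation": [0,0,-2.3]},{"slide": [-27,-29,0],"rotation": [0,0,-2.3]},{"slide": [-27,-29,0],"rotation": [0,0,-2.3]},{"slide": [-27,-29,0],"rotation": [0,0,-2.3]},{"slide": [-27,-29,0],"rotation": [0,0,-2.3]},{"slide": [-27,-29,0],"rotation": [0,0,-2.3]}]}}

```text
time: 3.52
tool_pos: [0.5659, 0.1943, 0.4016]
tool_rot: [0.0, -0.181, 0.983, 0.0]
contact_force: [-0.2, 0.5, 0.8]
gripper_width: 0.003
```

Run:
```python
from h import *
plan([.640,.155,.40],205)
plan_from(np.array([.64,.155,.4]),Rdown(205),[.640,.155,.218],205)
```

```text
from [0.5659 0.1943 0.4016] to [0.64  0.155 0.4  ]: n=3 slide=[-17.9, -21.5, 0.54] rot=[-0.0, 0.01, -1.37]
from [0.64  0.155 0.4  ] to [0.64  0.155 0.218]: n=5 slide=[-0.0, 0.0, 36.4] rot=[0.0, 0.0, 0.0]
```

{"name": "jog_arm", "arguments": {"fingers": 0.0, "increments": [{"slide": [-18,-21,0],"rotation": [0,0,-1.4]},{"slide": [-18,-21,0],"rotation": [0,0,-1.4]},{"slide": [-18,-21,0],"rotation": [0,0,-1.4]},{"slide": [0,0,0],"rotation": [0,0,0]},{"slide": [0,0,30],"rotation": [0,0,0]},{"slide": [0,0,40],"rotation": [0,0,0]},{"slide": [0,0,40],"rotation": [0,0,0]},{"slide": [0,0,40],"rotation": [0,0,0]},{"slide": [0,0,30],"rotation": [0,0,0]},{"slide": [0,0,0],"rotation": [0,0,0]}]}}

```text
time: 4.35
tool_pos: [0.6333, 0.1578, 0.2118]
tool_rot: [-0.008, -0.217, 0.976, 0.001]
contact_force: [-1.4, 0.4, -1.2]
gripper_width: -0.0
```

Run:
```python
from h import *
f=cam("top");cv2.imwrite("pics/top1.png",cv2.resize(f["frame"][120:290,80:400],None,fx=2.5,fy=2.5))
g=cam("scene");cv2.imwrite("pics/sc1.png",cv2.resize(g["frame"][70:310,190:450],None,fx=2.5,fy=2.5))
p,R=tool();print(p,R[:,0])
pin=np.array([.471,.2675])
def dp(a,x,y): return pin+x*np.array([np.cos(a),np.sin(a)])+y*np.array([-np.sin(a),np.cos(a)])
seq=[.75,.6,.45,.3,.2,.1,.08]
for a in seq:print(a,dp(a,.02,-.195).round(4))
```

```text
[0.6374671  0.15828868 0.22073207] [-0.90611565 -0.42302449  0.00217062]
0.75 [0.6186 0.1385]
0.6 [0.5976 0.1179]
0.45 [0.5738 0.1006]
0.3 [0.5477 0.0871]
0.2 [0.5293 0.0804]
0.1 [0.5104 0.0755]
0.08 [0.5065 0.0747]
```

View pics/top1.png

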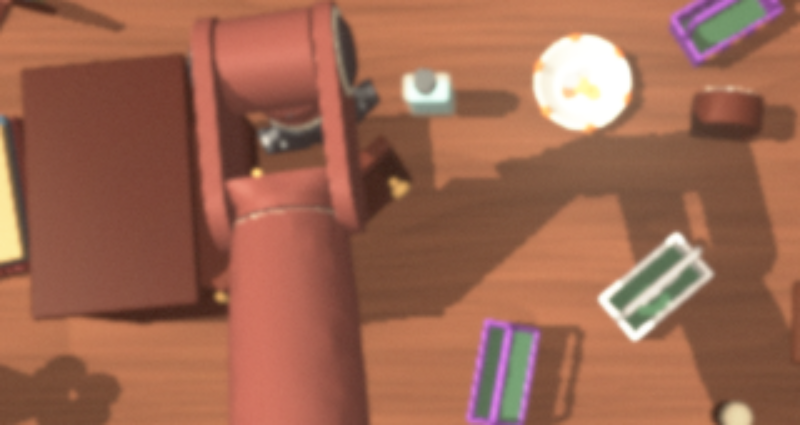

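View pics/sc1.png

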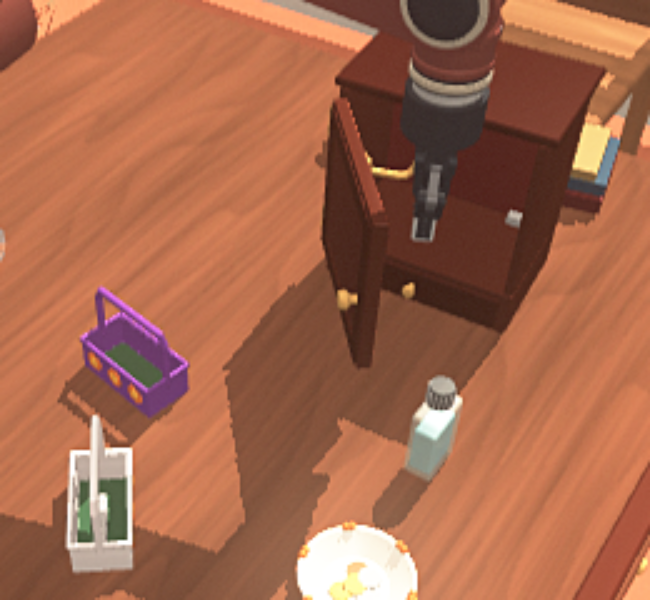

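{"name": "jog_arm", "arguments": {"increments": [{"slide": [13,-5,0],"rotation": [0,0,0]},{"slide": [13,-5,0],"rotation": [0,0,0]},{"slide": [14,-5,0],"rotation": [0,0,0]},{"slide": [14,-5,0],"rotation": [0,0,0]},{"slide": [9.6,-1.9,0],"rotation": [0,0,0]},{"slide": [9.6,-1.9,0],"rotation": [0,0,0]},{"slide": [9.6,-1.9,0],"rotation": [0,0,0]},{"slide": [9.8,-0.4,0],"rotation": [0,0,0]},{"slide": [9.8,-0.4,0],"rotation": [0,0,0]},{"slide": [9.8,-0.4,0],"rotation": [0,0,0]},{"slide": [9.7,0.9,0],"rotation": [0,0,0]},{"slide": [9.7,0.9,0],"rotation": [0,0,0]},{"slide": [6.4,1.2,0],"rotation": [0,0,0]},{"slide": [6.4,1.2,0],"rotation": [0,0,0]},{"slide": [6.4,1.2,0],"rotation": [0,0,0]},{"slide": [0,0,0],"rotation": [0,0,0]},{"slide": [0,0,0],"rotation": [0,0,0]}]}}

```text
time: 5.87
tool_pos: [0.512, 0.0745, 0.225]
tool_rot: [0.003, -0.217, 0.976, -0.001]
contact_force: [-0.2, -1.3, 7.2]
gripper_width: 0.001
```

Run:
```python
from h import *
f=cam("top");cv2.imwrite("pics/top2.png",cv2.resize(f["frame"][120:290,80:400],None,fx=2.5,fy=2.5))
g=cam("scene");cv2.imwrite("pics/sc2.png",cv2.resize(g["frame"][70:310,190:450],None,fx=2.5,fy=2.5))
p,R=tool();print(p,R[:,0])
for th in ["door_hinge","hook_seat","hook_tip","door_outside","door_inside"]:
    for n in ["top","scene"]:
        print(th,n,[(round(p["score"],2),np.round(p["uv"],1).tolist()) for p in place_of(th,n)[:2]])
```

```text
[0.51213212 0.07447399 0.22500823] [-0.9061554  -0.42291611 -0.00493472]
door_hinge top [(0.83, [169.5, 237.0]), (0.5, [404.8, 267.0])]
door_hinge scene [(0.61, [326.7, 122.0]), (0.59, [294.1, 156.6])]
hook_seat top [(0.19, [339.4, 235.9])]
hook_seat scene [(0.61, [328.9, 139.7])]
hook_tip top []
hook_tip scene [(0.89, [336.0, 139.0])]
door_outside top [(0.56, [238.8, 229.3])]
door_outside scene [(0.7, [291.4, 154.9])]
door_inside top [(0.93, [243.8, 222.8])]
door_inside scene [(0.84, [295.1, 156.7]), (0.71, [225.3, 283.0])]
```

View pics/top2.png

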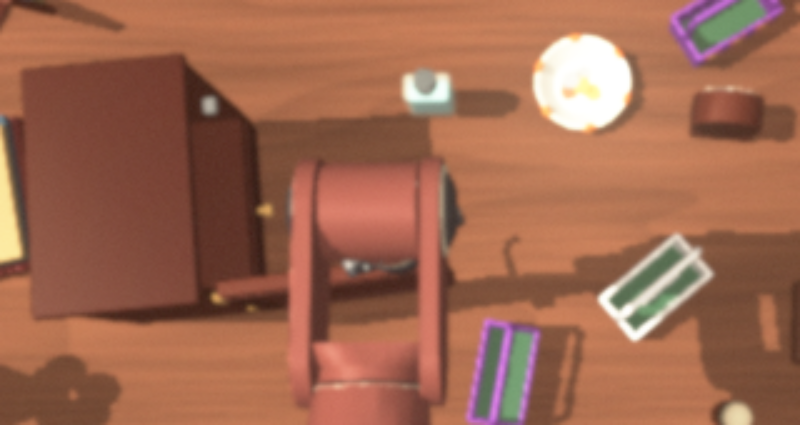

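View pics/sc2.png

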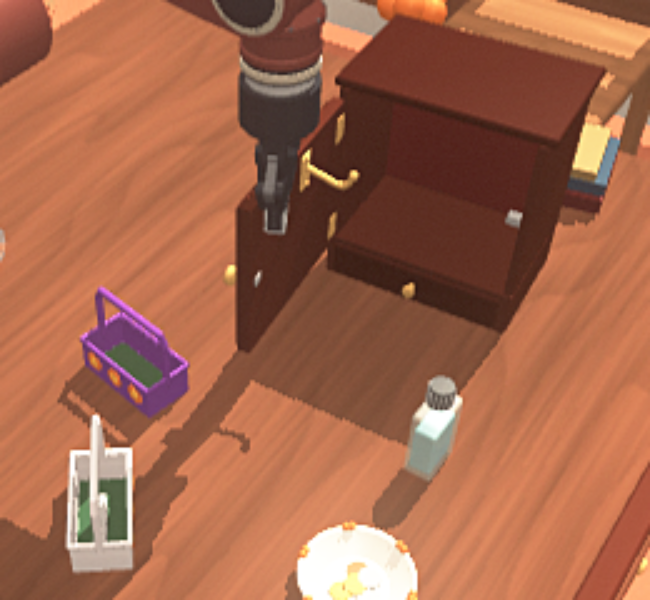

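Run:
```python
from h import *
p=np.array([.526,.081,.32]);R=Rdown(205)
plan_from(p,R,[.505,-.217,.25],132,n=12)
```

```text
from [0.526 0.081 0.32 ] to [ 0.505 -0.217  0.25 ]: n=12 slide=[-2.06, -26.57, 5.83] rot=[0.0, 0.0, 6.08]
```

{"name": "jog_arm", "arguments": {"increments": [{"slide": [-15,0,0],"rotation": [0,0,0]},{"slide": [0,0,-30],"rotation": [0,0,0]},{"slide": [0,0,-35],"rotation": [0,0,0]},{"slide": [0,0,-30],"rotation": [0,0,0]},{"slide": [-2,-26.6,5.8],"rotation": [0,0,6.1]},{"slide": [-2,-26.6,5.8],"rotation": [0,0,6.1]},{"slide": [-2,-26.6,5.8],"rotation": [0,0,6.1]},{"slide": [-2,-26.6,5.8],"rotation": [0,0,6.1]},{"slide": [-2,-26.6,5.8],"rotation": [0,0,6.1]},{"slide": [-2,-26.6,5.8],"rotation": [0,0,6.1]},{"slide": [-2,-26.6,5.8],"rotation": [0,0,6.1]},{"slide": [-2,-26.6,5.8],"rotation": [0,0,6.1]},{"slide": [-2,-26.6,5.8],"rotation": [0,0,6.1]},{"slide": [-2,-26.6,5.8],"rotation": [0,0,6.1]},{"slide": [-2,-26.6,5.8],"rotation": [0,0,6.1]},{"slide": [-2,-26.6,5.8],"rotation": [0,0,6.1]},{"slide": [0,0,0],"rotation": [0,0,0]}]}}

```text
time: 7.88
tool_pos: [0.4998, -0.2197, 0.246]
tool_rot: [-0.001, 0.411, 0.911, -0.001]
contact_force: [-0.1, 0.0, -0.9]
gripper_width: 0.002
```

{"name": "jog_arm", "arguments": {"fingers": 0.6, "increments": [{"slide": [0,0,0],"rotation": [0,0,0]},{"slide": [0,0,0],"rotation": [0,0,0]},{"slide": [0,0,0],"rotation": [0,0,0]}]}}

```text
time: 8.13
tool_pos: [0.5029, -0.2164, 0.2476]
tool_rot: [0.001, 0.407, 0.913, 0.0]
contact_force: [0.2, 0.3, 0.3]
gripper_width: 0.419
```

Run:
```python
from h import *
import pickle
F={}
for n in ["top","scene","wrist"]:
    F[n]=cam(n)
    for th in ["basket_handle","door_hinge","hook_seat","hook_tip","door_outside","door_inside"]:
        print(th,n,[(round(p["score"],2),np.round(p["uv"],1).tolist()) for p in place_of(th,n)[:4]])
pickle.dump(F,open("fs3.pkl","wb"))
cv2.imwrite("pics/top3.png",cv2.resize(F["top"]["frame"][120:290,80:400],None,fx=2.5,fy=2.5))
cv2.imwrite("pics/sc3.png",cv2.resize(F["scene"]["frame"][70:310,190:450],None,fx=2.5,fy=2.5))
cv2.imwrite("pics/wr3.png",F["wrist"]["frame"])
p,R=tool();print(p,R[:,0],np.degrees(np.arctan2(R[1,0],R[0,0])))
print(proj(F["wrist"],p), proj(F["wrist"],[.485,-.195,.105]))
```

```text
basket_handle top [(0.87, [372.9, 122.0]), (0.73, [341.7, 232.0]), (0.64, [281.5, 269.2]), (0.56, [380.3, 333.7])]
door_hinge top [(0.68, [170.3, 238.6]), (0.66, [208.6, 209.9])]
hook_seat top [(0.28, [309.7, 153.7])]
hook_tip top [(0.61, [199.6, 204.7])]
door_outside top [(0.9, [236.7, 229.1])]
door_inside top [(0.59, [242.3, 218.6])]
basket_handle scene [(0.94, [119.6, 225.5]), (0.89, [324.6, 358.2]), (0.71, [228.6, 256.9]), (0.55, [239.3, 197.8])]
door_hinge scene [(0.88, [325.6, 120.5]), (0.67, [185.9, 394.2]), (0.34, [227.5, 280.3])]
hook_seat scene [(0.61, [329.9, 141.7])]
hook_tip scene [(0.57, [338.9, 140.3])]
door_outside scene [(0.76, [297.6, 158.5])]
door_inside scene [(0.58, [302.7, 155.4]), (0.24, [232.5, 271.1])]
basket_handle wrist [(0.94, [431.1, 388.2]), (0.67, [283.2, 164.0])]
door_hinge wrist [(0.69, [285.5, 160.2])]
hook_seat wrist []
hook_tip wrist []
door_outside wrist []
door_inside wrist [(0.19, [214.7, 328.5])]
[ 0.50224282 -0.21694546  0.24667839] [-6.66713071e-01  7.45314482e-01  6.17919273e-05] 131.8138821762119
[[281.36767655 264.01014837]] [[283.85720711 169.73238116]]
```

View pics/top3.png

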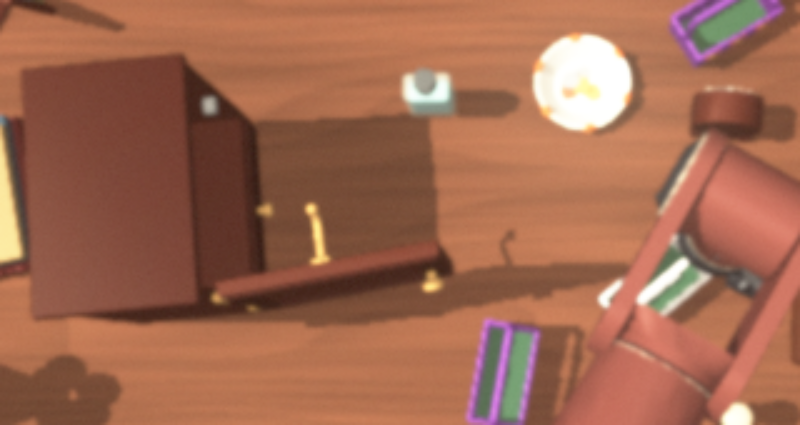

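View pics/sc3.png

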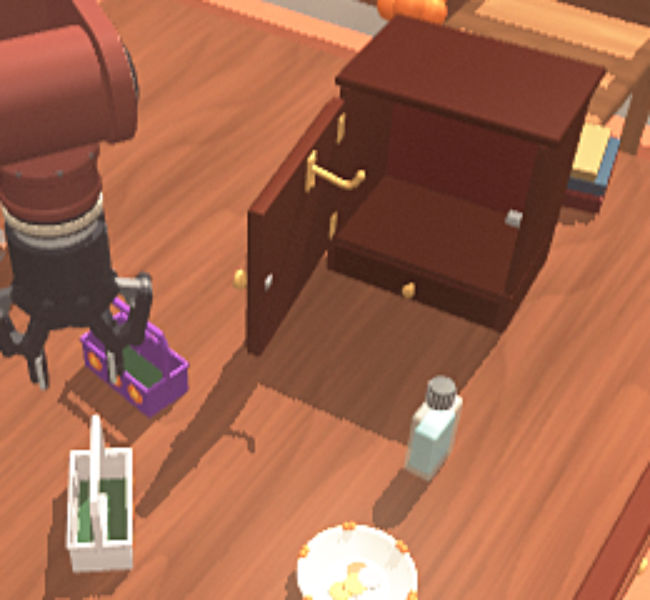

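View pics/wr3.png

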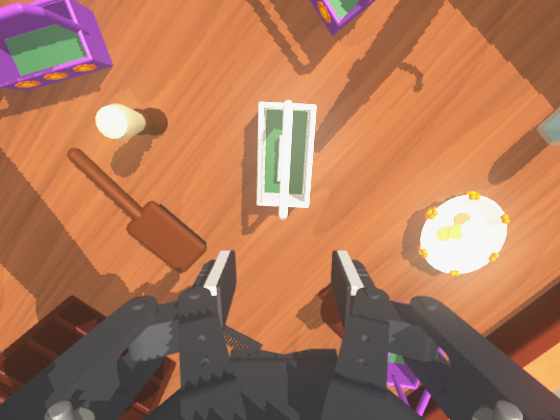

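```bash
cat > door.py <<'E'
from h import *
from scipy.optimize import least_squares
loc={"door_hinge":[0,0,.225],"hook_seat":[.05,-.108,.239],"hook_tip":[.065,-.108,.247],"door_outside":[-.008,-.180,.225],"door_inside":[.008,-.195,.225],
"free":[0,-.229,.264],"ballT":[.065,-.108,.247],"freebotout":[-.008,-.229,.064],"freetopin":[.008,-.229,.264]}
def fitdoor(obs,pin=None):
    def W(p,l):
        x,y,a=p;return np.array([x+np.cos(a)*l[0]-np.sin(a)*l[1],y+np.sin(a)*l[0]+np.cos(a)*l[1],l[2]])
    def f(p):
        if pin is not None:p=[pin[0],pin[1],p[0]]
        return np.concatenate([proj(F,W(p,loc[k]))[0]-uv for F,k,uv in obs])
    r=least_squares(f,[.47,.268,.3] if pin is None else [.3],loss="soft_l1");return r.x,r.fun
E
python3 - <<'E'
from door import *
import pickle
F=pickle.load(open("fs3.pkl","rb"));T,S,Wr=F["top"],F["scene"],F["wrist"]
Z=lambda u,v:(u/2.5+80,v/2.5+120)
ZS=lambda u,v:(u/2.5+190,v/2.5+70)
obs=[(T,"door_hinge",[170.3,238.6]),(T,"hook_tip",Z(311,209)),(T,"door_outside",[236.7,229.1]),(T,"door_inside",[242.3,218.6]),(T,"free",Z(437,247)),
(S,"door_hinge",[325.6,120.5]),(S,"hook_seat",[329.9,141.7]),(S,"hook_tip",ZS(359,179)),(S,"door_outside",[297.6,158.5]),(S,"free",ZS(257,212))]
x,r=fitdoor(obs);print(x,r.round(1).tolist())
x,r=fitdoor(obs,(.471,.2675));print(x,r.round(1).tolist())
a=at_z(Wr,(288,102),.107);b=at_z(Wr,(283.5,213),.107);print(a,b,(a+b)/2,np.linalg.norm(a-b),np.degrees(np.arctan2(*(b-a)[1::-1])))
for c in [(262,103),(316,105),(309,208),(258,205)]:print(at_z(Wr,c,.044))
print(sum(at_z(Wr,c,.044) for c in [(262,103),(316,105),(309,208),(258,205)])/4)
cv2.imwrite("pics/wr3z.png",cv2.resize(Wr["frame"][85:230,230:340],None,fx=4,fy=4,interpolation=cv2.INTER_CUBIC))
E
```

```text
[0.46894922 0.2688341  0.17857771] [-1.5, -2.1, -0.5, -0.8, 1.2, -2.9, 0.2, 0.4, -0.2, -1.0, -1.1, -0.0, -1.8, -0.3, 0.2, -1.3, -0.9, -3.0, -0.6, 0.2]
[0.17204511] [-1.0, -2.9, 0.3, -1.4, 1.7, -3.2, 0.8, 0.1, 0.5, -1.2, -0.7, 0.4, -1.7, 0.3, 0.3, -0.7, -0.9, -2.5, -0.8, 0.6]
[ 0.44601316 -0.14579388  0.107     ] [ 0.51421476 -0.22817797  0.107     ] [ 0.48011396 -0.18698593  0.107     ] 0.10695137666214224 -50.380371834340664
[ 0.42359013 -0.16286866  0.044     ]
[ 0.47016568 -0.1240454   0.044     ]
[ 0.54736471 -0.21738938  0.044     ]
[ 0.49746031 -0.25676898  0.044     ]
[ 0.48464521 -0.1902681   0.044     ]
```

View pics/wr3z.png

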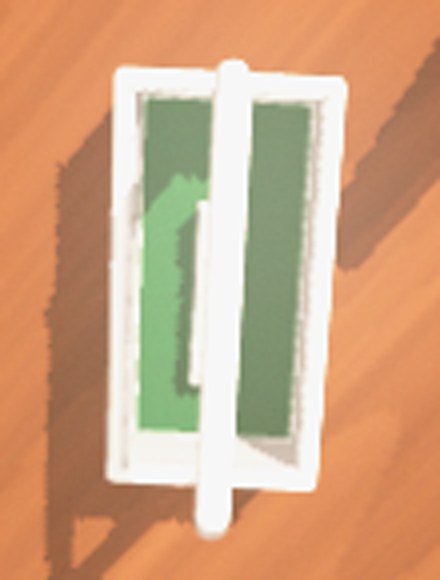

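Run:
```python
from h import *
plan([.555,.075,.29],185,n=10)
plan_from(np.array([.555,.075,.29]),Rdown(185),[.555,.075,.222],185)
plan_from(np.array([.555,.075,.222]),Rdown(185),[.4987,.075,.222],185,n=8)
```

```text
from [ 0.5022 -0.2169  0.2467] to [0.555 0.075 0.29 ]: n=10 slide=[7.44, 29.83, -4.33] rot=[0.0, -0.0, -5.32]
from [0.555 0.075 0.29 ] to [0.555 0.075 0.222]: n=2 slide=[-0.0, 0.0, 34.0] rot=[0.0, 0.0, 0.0]
from [0.555 0.075 0.222] to [0.4987 0.075  0.222 ]: n=8 slide=[7.01, 0.61, -0.0] rot=[0.0, 0.0, 0.0]
```

{"name": "jog_arm", "arguments": {"fingers": 0.0, "increments": [{"slide": [7.4,29.8,-4.3],"rotation": [0,0,-5.3]},{"slide": [7.4,29.8,-4.3],"rotation": [0,0,-5.3]},{"slide": [7.4,29.8,-4.3],"rotation": [0,0,-5.3]},{"slide": [7.4,29.8,-4.3],"rotation": [0,0,-5.3]},{"slide": [7.4,29.8,-4.3],"rotation": [0,0,-5.3]},{"slide": [7.4,29.8,-4.3],"rotation": [0,0,-5.3]},{"slide": [7.4,29.8,-4.3],"rotation": [0,0,-5.3]},{"slide": [7.4,29.8,-4.3],"rotation": [0,0,-5.3]},{"slide": [7.4,29.8,-4.3],"rotation": [0,0,-5.3]},{"slide": [7.4,29.8,-4.3],"rotation": [0,0,-5.3]},{"slide": [0,0,0],"rotation": [0,0,0]},{"slide": [0,0,34],"rotation": [0,0,0]},{"slide": [0,0,34],"rotation": [0,0,0]},{"slide": [0,0,0],"rotation": [0,0,0]}]}}

```text
time: 10.35
tool_pos: [0.5516, 0.0744, 0.2139]
tool_rot: [-0.006, -0.042, 0.999, 0.0]
contact_force: [-1.1, -0.4, -1.1]
gripper_width: 0.003
```

{"name": "jog_arm", "arguments": {"increments": [{"slide": [7,0.6,0],"rotation": [0,0,0]},{"slide": [7,0.6,0],"rotation": [0,0,0]},{"slide": [7,0.6,0],"rotation": [0,0,0]},{"slide": [7,0.6,0],"rotation": [0,0,0]},{"slide": [7,0.6,0],"rotation": [0,0,0]},{"slide": [7,0.6,0],"rotation": [0,0,0]},{"slide": [7,0.6,0],"rotation": [0,0,0]},{"slide": [7,0.6,0],"rotation": [0,0,0]},{"slide": [0,0,0],"rotation": [0,0,0]},{"slide": [0,0,0],"rotation": [0,0,0]},{"slide": [-10,-1,0],"rotation": [0,0,0]},{"slide": [-30,-1,0],"rotation": [0,0,0]},{"slide": [-10,-1,0],"rotation": [0,0,0]}]}}

```text
time: 11.43
tool_pos: [0.5515, 0.0759, 0.2214]
tool_rot: [0.0, -0.042, 0.999, 0.0]
contact_force: [1.0, -0.4, -0.0]
gripper_width: -0.002
```

Run:
```python
from h import *
g=cam("scene");cv2.imwrite("pics/sc4.png",cv2.resize(g["frame"][70:310,190:450],None,fx=2.5,fy=2.5))
p,R=tool();print(p,np.degrees(np.arctan2(R[1,0],R[0,0])))
m=np.array([.483,-.191]);u=np.array([np.cos(np.radians(-50.4)),np.sin(np.radians(-50.4))]);t=m+.03*u;print(t)
plan([p[0],p[1],.30],185)
plan_from(np.array([p[0],p[1],.3]),Rdown(185),[*t,.22],129.6,n=11)
```

```text
[0.55188957 0.07564999 0.22128708] -175.198986410559
[ 0.50212272 -0.2141154 ]
from [0.5519 0.0756 0.2213] to [0.5519 0.0756 0.3   ]: n=2 slide=[-0.01, -0.0, -39.36] rot=[-0.0, 0.01, -0.1]
from [0.5519 0.0756 0.3   ] to [ 0.5021 -0.2141  0.22  ]: n=11 slide=[-5.03, -27.33, 7.27] rot=[0.0, 0.0, 5.04]
```

View pics/sc4.png

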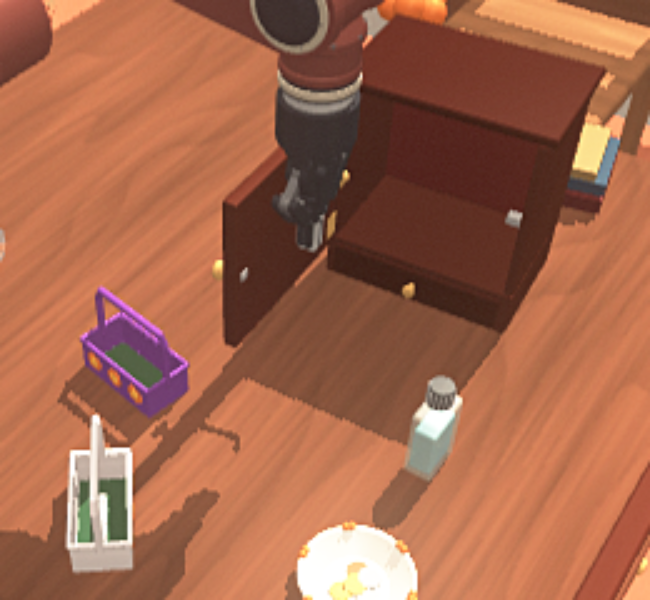

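{"name": "jog_arm", "arguments": {"fingers": 0.5, "increments": [{"slide": [0,0,-39],"rotation": [0,0,0]},{"slide": [0,0,-39],"rotation": [0,0,0]},{"slide": [-5,-27.3,7.3],"rotation": [0,0,5]},{"slide": [-5,-27.3,7.3],"rotation": [0,0,5]},{"slide": [-5,-27.3,7.3],"rotation": [0,0,5]},{"slide": [-5,-27.3,7.3],"rotation": [0,0,5]},{"slide": [-5,-27.3,7.3],"rotation": [0,0,5]},{"slide": [-5,-27.3,7.3],"rotation": [0,0,5]},{"slide": [-5,-27.3,7.3],"rotation": [0,0,5]},{"slide": [-5,-27.3,7.3],"rotation": [0,0,5]},{"slide": [-5,-27.3,7.3],"rotation": [0,0,5]},{"slide": [-5,-27.3,7.3],"rotation": [0,0,5]},{"slide": [-5,-27.3,7.3],"rotation": [0,0,5]},{"slide": [0,0,0],"rotation": [0,0,0]},{"slide": [0,0,0],"rotation": [0,0,0]}]}}

```text
time: 12.73
tool_pos: [0.4984, -0.2142, 0.2185]
tool_rot: [-0.001, 0.425, 0.905, 0.0]
contact_force: [0.0, 0.0, -0.7]
gripper_width: 0.499
```

Run:
```python
from h import *
import pickle
F={}
for n in ["top","scene","wrist"]:
    F[n]=cam(n)
    for th in ["basket_handle","basket_mid"]+([] if n=="wrist" else ["door_hinge","hook_seat","hook_tip","door_outside","door_inside"]):
        print(th,n,[(round(p["score"],2),np.round(p["uv"],1).tolist()) for p in place_of(th,n)[:4]])
pickle.dump(F,open("fs5.pkl","wb"))
cv2.imwrite("pics/top5.png",cv2.resize(F["top"]["frame"][120:290,80:400],None,fx=2.5,fy=2.5))
cv2.imwrite("pics/sc5.png",cv2.resize(F["scene"]["frame"][70:310,190:450],None,fx=2.5,fy=2.5))
cv2.imwrite("pics/wr5.png",F["wrist"]["frame"])
p,R=tool();print(p,np.degrees(np.arctan2(R[1,0],R[0,0])))
```

```text
basket_handle top [(0.83, [278.8, 269.0]), (0.62, [382.2, 333.6]), (0.59, [344.3, 233.4]), (0.24, [407.5, 267.6])]
basket_mid top [(0.79, [343.2, 236.5]), (0.72, [376.6, 329.4]), (0.67, [281.1, 270.6]), (0.58, [370.3, 126.4])]
door_hinge top [(0.68, [169.9, 238.3])]
hook_seat top [(0.72, [371.3, 288.7]), (0.7, [211.1, 214.6])]
hook_tip top [(0.56, [203.7, 206.9]), (0.16, [342.4, 234.0])]
door_outside top [(0.89, [241.1, 236.3])]
door_inside top [(0.91, [244.4, 226.3])]
basket_handle scene [(0.9, [226.4, 257.1]), (0.88, [321.0, 362.0]), (0.8, [118.6, 225.0]), (0.74, [236.8, 195.9])]
basket_mid scene [(0.94, [228.7, 272.9]), (0.79, [126.4, 247.2]), (0.6, [242.0, 215.1]), (0.58, [320.9, 376.5])]
door_hinge scene [(0.72, [321.6, 122.4]), (0.49, [364.6, 174.3])]
hook_seat scene [(0.94, [326.1, 142.8]), (0.59, [325.3, 123.0])]
hook_tip scene [(0.82, [330.3, 137.2])]
door_outside scene [(0.8, [288.4, 154.5])]
door_inside scene [(0.86, [289.6, 155.3]), (0.6, [151.9, 303.2])]
basket_handle wrist []
basket_mid wrist [(0.93, [416.2, 358.1]), (0.83, [26.2, 55.1]), (0.82, [283.4, 165.0])]
[ 0.49949243 -0.2137201   0.21941411] 129.8120522783498
```

View pics/top5.png

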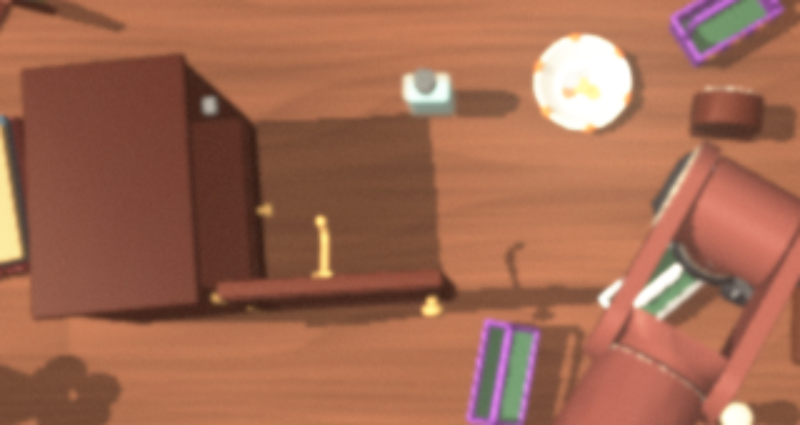

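View pics/sc5.png

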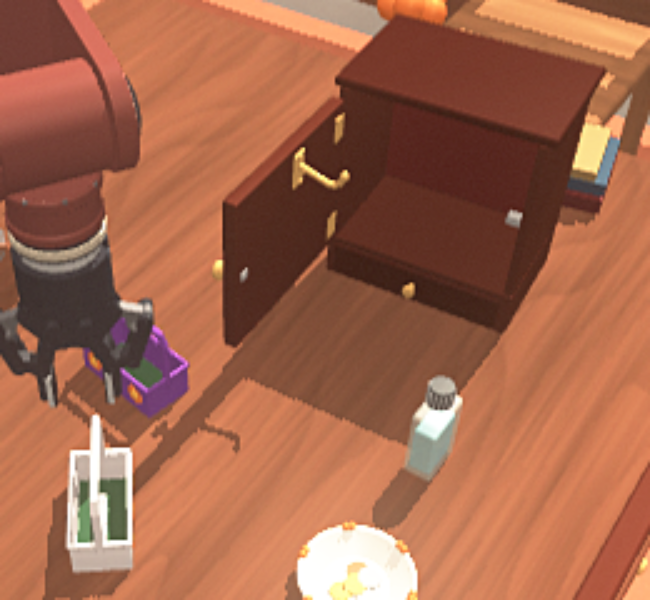

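View pics/wr5.png

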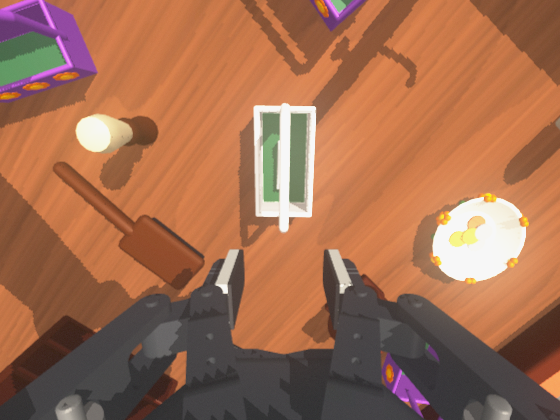

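Run:
```python
from door import *
import pickle
F=pickle.load(open("fs5.pkl","rb"));T,S,Wr=F["top"],F["scene"],F["wrist"]
Z=lambda u,v:(u/2.5+80,v/2.5+120)
ZS=lambda u,v:(u/2.5+190,v/2.5+70)
obs=[(T,"door_hinge",[169.9,238.3]),(T,"hook_tip",Z(320,221)),(T,"door_outside",[241.1,236.3]),(T,"door_inside",[244.4,226.3]),(T,"free",Z(440,276)),
(S,"door_hinge",[325,121.5]),(S,"hook_seat",[326.1,142.8]),(S,"hook_tip",ZS(344,178)),(S,"door_outside",[288.4,154.5]),(S,"door_inside",[289.6,155.3]),(S,"free",ZS(232,200))]
x,r=fitdoor(obs);print(x,r.round(1).tolist())
x,r=fitdoor(obs,(.470,.268));print(x,r.round(1).tolist())
for z in (.105,.109):
  a=at_z(Wr,(285,103),z);b=at_z(Wr,(284,231),z);print(a,b,(a+b)/2,np.linalg.norm(a-b),np.degrees(np.arctan2(*(b-a)[1::-1])))
X,e=tri([S,T,Wr],[[226.4,255.7],[344,232.2],proj(Wr,(a+b)/2)[0]]);print(X,e)
X,e=tri([S,T],[[226.4,255.7],[344,232.2]]);print(X,e)
cv2.imwrite("pics/wr5z.png",cv2.resize(Wr["frame"][95:240,230:340],None,fx=4,fy=4,interpolation=cv2.INTER_CUBIC))
```

```text
[0.46898485 0.26763179 0.04748126] [-0.6, -1.8, 0.3, -0.6, -2.1, -1.0, 0.1, 2.4, 0.5, -0.7, -0.7, -0.8, -4.2, -1.3, -0.4, -0.4, 0.2, -1.6, 1.2, 2.7, -1.7, 1.7]
[0.04135781] [-0.8, -2.2, 0.3, -0.7, -2.3, -1.0, -0.0, 2.5, 0.4, -0.5, -0.3, -0.8, -4.1, -1.3, -0.3, -0.4, 0.3, -1.7, 1.2, 2.6, -1.8, 1.6]
[ 0.44487294 -0.14406743  0.105     ] [ 0.51761467 -0.23249363  0.105     ] [ 0.4812438  -0.18828053  0.105     ] 0.11450133015865466 -50.558383154454056
[ 0.44497759 -0.14423518  0.109     ] [ 0.5165857  -0.23128333  0.109     ] [ 0.48078165 -0.18775925  0.109     ] 0.11271690518100837 -50.558383154454056
[ 0.48230197 -0.19296114  0.09567025] [np.float64(0.0022947509725358478), np.float64(0.002465548126244727), np.float64(0.0034364417290542676)]
[ 0.48297507 -0.19529918  0.09847624] [np.float64(0.0010489689962020067), np.float64(0.001048968996201949)]
```

{"name": "jog_arm", "arguments": {"fingers": 0.5, "increments": [{"slide": [0,0,35],"rotation": [0,0,0]},{"slide": [0,0,35],"rotation": [0,0,0]},{"slide": [0,0,30],"rotation": [0,0,0]},{"slide": [0,0,20],"rotation": [0,0,0]},{"slide": [0,0,12],"rotation": [0,0,0]},{"slide": [0,0,0],"rotation": [0,0,0]}]}}

```text
time: 14.18
tool_pos: [0.4975, -0.2126, 0.0841]
tool_rot: [-0.003, 0.424, 0.906, 0.0]
contact_force: [-1.1, 1.1, -0.4]
gripper_width: 0.499
```

Run:
```python
from h import *
g=cam("wrist");cv2.imwrite("pics/wr6.png",g["frame"])
g=cam("scene");cv2.imwrite("pics/sc6.png",cv2.resize(g["frame"][150:310,190:350],None,fx=3,fy=3))
p,R=tool();print(p,np.degrees(np.arctan2(R[1,0],R[0,0])))
```

```text
[ 0.49997368 -0.21399952  0.08813998] 129.81566301182374
```

View pics/wr6.png

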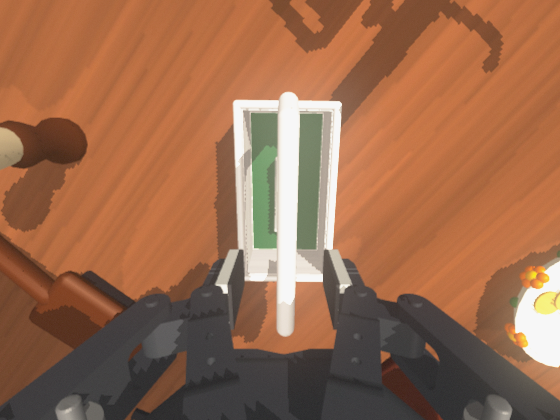

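View pics/sc6.png

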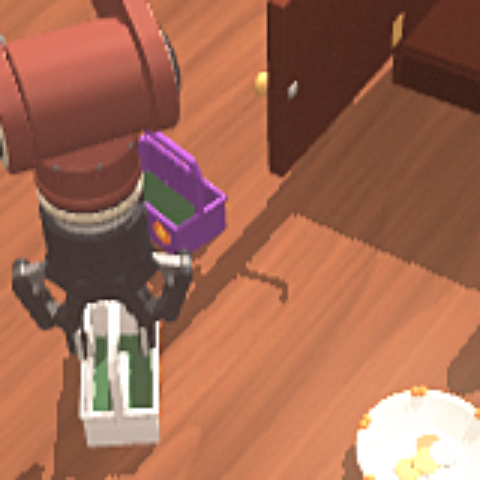

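{"name": "jog_arm", "arguments": {"fingers": 0.0, "increments": [{"slide": [0,0,1],"rotation": [0,0,0]},{"slide": [0,0,0],"rotation": [0,0,0]},{"slide": [0,0,0],"rotation": [0,0,0]},{"slide": [0,0,0],"rotation": [0,0,0]},{"slide": [0,0,0],"rotation": [0,0,0]},{"slide": [0,0,0],"rotation": [0,0,0]},{"slide": [0,0,-8],"rotation": [0,0,0]},{"slide": [0,0,-12],"rotation": [0,0,0]},{"slide": [0,0,-15],"rotation": [0,0,0]},{"slide": [0,0,-15],"rotation": [0,0,0]},{"slide": [0,0,-10],"rotation": [0,0,0]},{"slide": [0,0,0],"rotation": [0,0,0]}]}}

```text
time: 15.28
tool_pos: [0.501, -0.2145, 0.1498]
tool_rot: [0.003, 0.424, 0.906, -0.0]
contact_force: [1.4, -0.1, -0.9]
gripper_width: 0.082
```

Run:
```python
from h import *
g=cam("wrist");cv2.imwrite("pics/wr7.png",g["frame"])
g=cam("scene");cv2.imwrite("pics/sc7.png",cv2.resize(g["frame"][150:310,190:350],None,fx=3,fy=3))
p,R=tool();print(p,np.degrees(np.arctan2(R[1,0],R[0,0])),state()["contact_force"],state()["ft_torque"])
```

```text
[ 0.49957543 -0.21368419  0.14670173] 129.82100476126013 [ 0.38317353  0.395312   -1.93308215] [ 0.01501415 -0.02795809  0.01487803]
```

View pics/wr7.png

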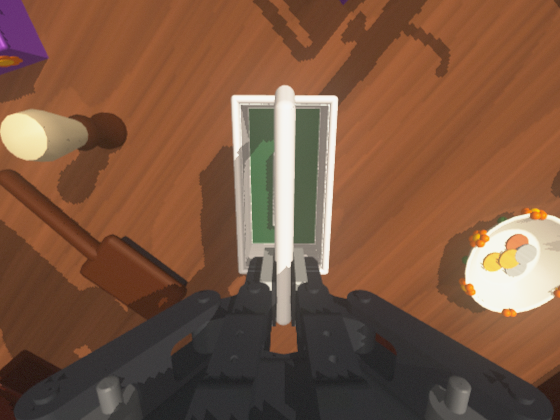

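View pics/sc7.png

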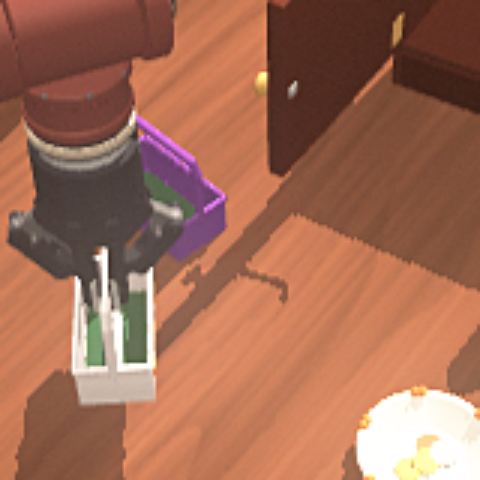

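Run:
```python
from h import *
p,R=tool()
plan([p[0],p[1],.2665],129.8,n=6)
plan_from(np.array([p[0],p[1],.2665]),Rdown(129.8),[.6257,.137,.2665],92.5,n=16)
```

```text
from [ 0.4996 -0.2137  0.1467] to [ 0.4996 -0.2137  0.2665]: n=6 slide=[-0.01, 0.0, -19.97] rot=[0.0, 0.01, 0.0]
from [ 0.4996 -0.2137  0.2665] to [0.6257 0.137  0.2665]: n=16 slide=[17.59, 15.89, -0.0] rot=[0.0, 0.0, 2.33]
```

{"name": "jog_arm", "arguments": {"increments": [{"slide": [0,0,-12],"rotation": [0,0,0]},{"slide": [0,0,-22],"rotation": [0,0,0]},{"slide": [0,0,-26],"rotation": [0,0,0]},{"slide": [0,0,-26],"rotation": [0,0,0]},{"slide": [0,0,-22],"rotation": [0,0,0]},{"slide": [0,0,-12],"rotation": [0,0,0]},{"slide": [8.8,8,0],"rotation": [0,0,1.2]},{"slide": [17.6,15.9,0],"rotation": [0,0,2.3]},{"slide": [17.6,15.9,0],"rotation": [0,0,2.3]},{"slide": [17.6,15.9,0],"rotation": [0,0,2.3]},{"slide": [17.6,15.9,0],"rotation": [0,0,2.3]},{"slide": [17.6,15.9,0],"rotation": [0,0,2.3]},{"slide": [17.6,15.9,0],"rotation": [0,0,2.3]},{"slide": [17.6,15.9,0],"rotation": [0,0,2.3]},{"slide": [17.6,15.9,0],"rotation": [0,0,2.3]},{"slide": [17.6,15.9,0],"rotation": [0,0,2.3]}]}}

```text
time: 16.72
tool_pos: [0.5467, 0.0041, 0.2663]
tool_rot: [0.002, 0.589, 0.808, -0.003]
contact_force: [-0.7, -10.8, 1.1]
gripper_width: 0.08
```

Run:
```python
from h import *
p,R=tool();print(state()["contact_force"])
plan([.6257,.137,.2665],92.5,n=7)
```

```text
[ -0.66192697 -10.78856285   1.14002494]
from [0.5467 0.0041 0.2663] to [0.6257 0.137  0.2665]: n=7 slide=[16.47, 14.82, -0.11] rot=[-0.01, 0.05, 2.19]
```

Run:
```python
from h import *
for n in ["top","scene"]:
  g=cam(n);cv2.imwrite(f"pics/{n}8.png",cv2.resize(g["frame"][100:310,150:400],None,fx=3,fy=2.8))
p,R=tool();print(p,np.degrees(np.arctan2(R[1,0],R[0,0])),state()["contact_force"])
```

```text
[0.5469417  0.00632231 0.26610653] 108.11621753995135 [ 0.27450467 -3.13257027 -0.05478044]
```

View pics/top8.png

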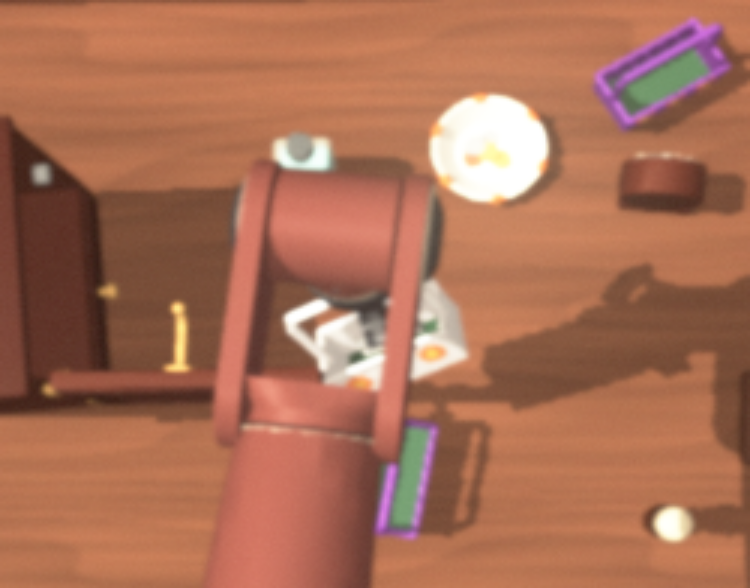

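View pics/scene8.png

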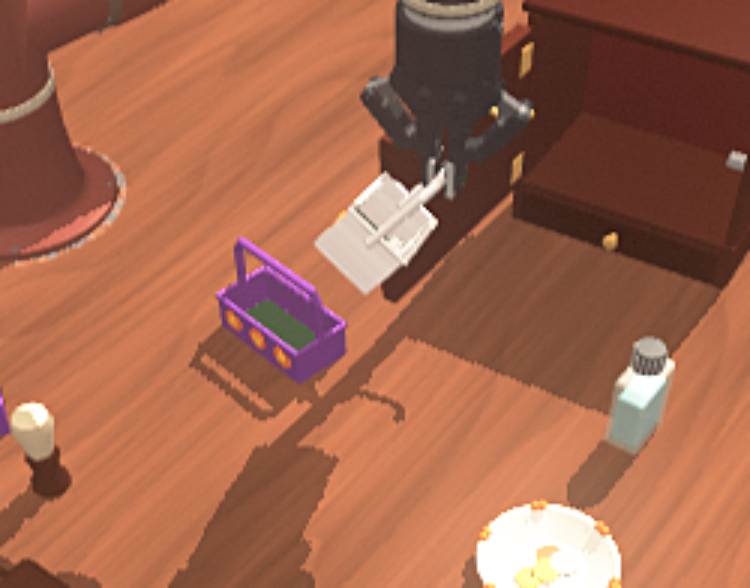

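{"name": "jog_arm", "arguments": {"increments": [{"slide": [-6,2,0],"rotation": [0,0,0]},{"slide": [-10,2,0],"rotation": [0,0,0]},{"slide": [-12,2,0],"rotation": [0,0,0]},{"slide": [-14,2,0],"rotation": [0,0,0]},{"slide": [-14,2,0],"rotation": [0,0,0]},{"slide": [-14,2,0],"rotation": [0,0,0]},{"slide": [-12,2,0],"rotation": [0,0,0]},{"slide": [-8,2,0],"rotation": [0,0,0]},{"slide": [0,0,0],"rotation": [0,0,0]}]}}

```text
time: 17.57
tool_pos: [0.5902, -0.0773, 0.2662]
tool_rot: [-0.0, 0.589, 0.808, -0.0]
contact_force: [-1.4, 0.7, -1.5]
gripper_width: 0.082
```

Run:
```python
from h import *
for n in ["top","scene"]:
  g=cam(n);cv2.imwrite(f"pics/{n}9.png",cv2.resize(g["frame"][100:310,150:400],None,fx=3,fy=2.8))
  print(n,[(round(p["score"],2),np.round(p["uv"],1).tolist()) for p in place_of("clipper_mid",n)[:4]])
g=cam("wrist");cv2.imwrite(f"pics/wr9.png",g["frame"])
print([(round(p["score"],2),np.round(p["uv"],1).tolist()) for p in place_of("clipper_mid","wrist")[:4]])
p,R=tool();print(p,np.degrees(np.arctan2(R[1,0],R[0,0])),state()["contact_force"])
```

```text
top [(0.72, [171.6, 237.8]), (0.62, [313.7, 204.7])]
scene [(0.4, [270.2, 222.0])]
[(0.68, [237.1, 233.3])]
[ 0.58938121 -0.07471613  0.26648594] 107.97000337151731 [ 0.43416264 -0.0489871  -1.1296868 ]
```

View pics/top9.png

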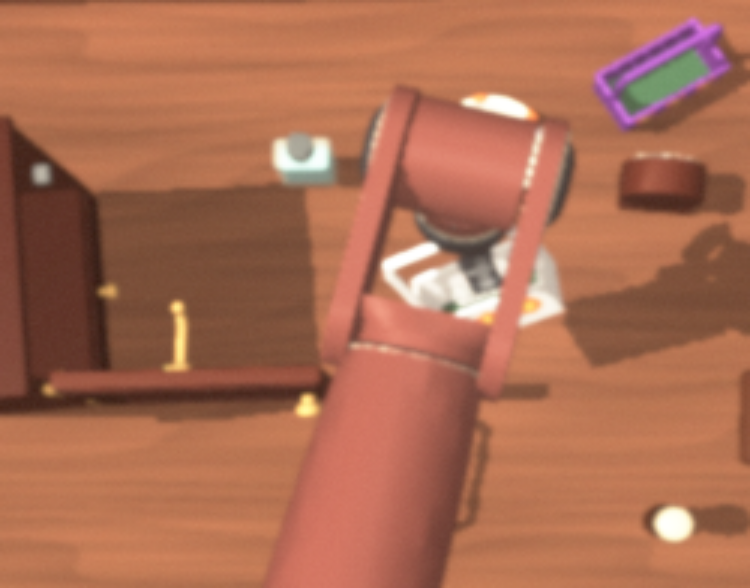

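View pics/scene9.png

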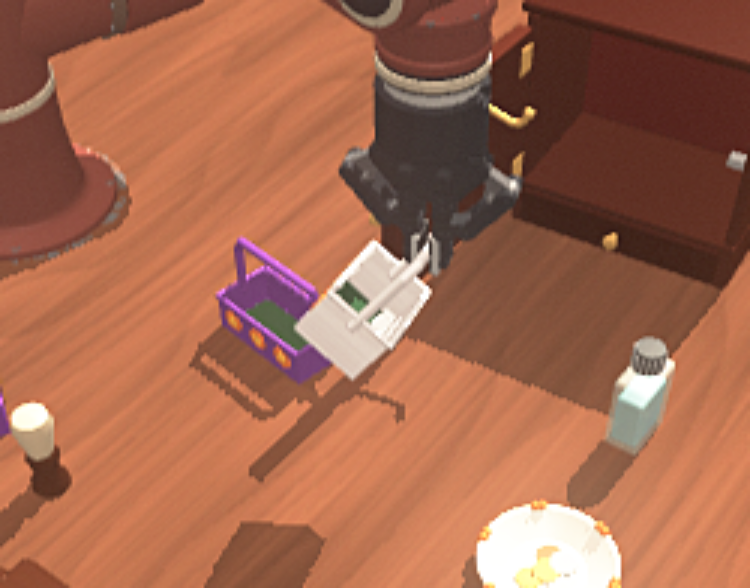

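View pics/wr9.png

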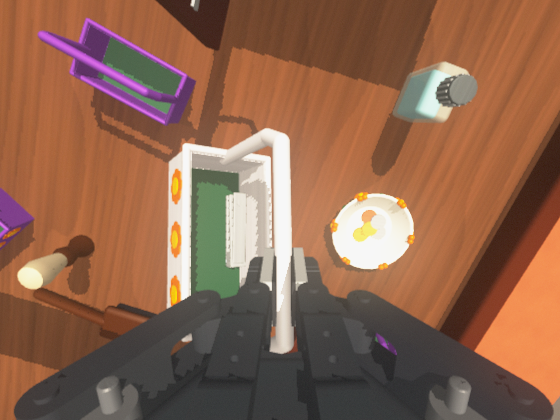

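Run:
```python
import cv2
a=cv2.imread("pics/wr9.png");cv2.imwrite("pics/wr9z.png",cv2.resize(a[120:360,150:310],None,fx=4,fy=2.5*1,interpolation=cv2.INTER_CUBIC))
```

```text
(no output)
```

View pics/wr9z.png

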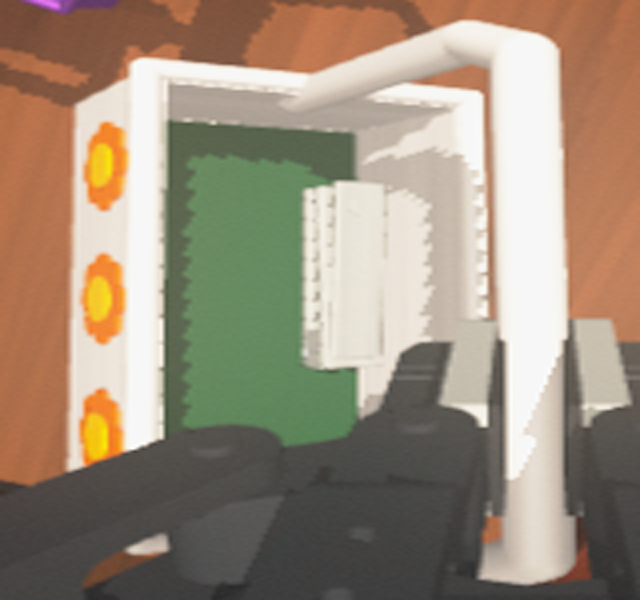

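```bash
cat > bfit.py <<'E'
from h import *
from scipy.optimize import least_squares
def bpose(q,p,R):
    phi,th,d,zo=q
    B=R@np.diag([1,-1,-1.])@Rn.from_euler("yx",[th,phi]).as_matrix()
    grip=p+R@np.array([0,0,-.0187+zo])
    mid=grip+B@np.array([d,0,0])
    o=mid-B@np.array([0,0,.105]); return B,o,mid
def bfit(obs,p,R,q0=(0,0,.03,0)):
    def f(q):
        B,o,m=bpose(q,p,R);r=[]
        for F,l,uv in obs: r+=list(proj(F,o+B@np.array(l))[0]-uv)
        return np.array(r+[(q[3])/.002])
    b=None
    for s in (-.5,.5,0):
        r=least_squares(f,[s,0,.03,0],loss="soft_l1")
        if b is None or r.cost<b.cost:b=r
    return b.x,b.fun
E
python3 - <<'E'
from bfit import *
F=cam("wrist");p,R=tool()
obs=[(F,[.058,.03,.044],(183,144.8)),(F,[.058,-.03,.044],(270.75,156.8)),(F,[.058,.03,0],(168.75,162)),(F,[.052,0,.105],(281,133))]
q,r=bfit(obs,p,R);print(np.degrees(q[:2]),q[2:],r.round(1));B,o,m=bpose(q,p,R);print(B,o,m)
obs=[(F,[.058,-.03,.044],(183,144.8)),(F,[.058,.03,.044],(270.75,156.8)),(F,[.058,-.03,0],(168.75,162)),(F,[.052,0,.105],(281,133))]
q,r=bfit(obs,p,R);print(np.degrees(q[:2]),q[2:],r.round(1))
E
```

```text
[25.94028395 16.47236007] [0.02049598 0.00010892] [ -1.    4.7  -0.3 -11.1   7.3  -0.9 -18.1   0.5   0.1]
[[-0.41375992 -0.85546061  0.31143197]
 [ 0.8739544  -0.27743272  0.39904234]
 [-0.25496359  0.43728507  0.86242411]] [ 0.54822533 -0.09872835  0.18933445] [ 0.58092568 -0.0568289   0.27988898]
[152.13269103   7.74520171] [0.01096881 0.11593314] [  8.1  -0.    0.3  -7.7 -37.4   0.5  -3.8   4.4  58. ]
```

Run:
```python
from bfit import *
F=cam("wrist");p,R=tool()
obs=[([.058,.03,.044],(183,144.8)),([.058,-.03,.044],(270.75,156.8)),([.058,.03,0],(168.75,162)),([.05,0,.105],(282,138)),([.056,0,.046],(222.5,161)),([-.045,0,.105],(284,345))]
def pose(q):
    B=R@np.diag([1,-1,-1.])@Rn.from_euler("zyx",[q[4],q[1],q[0]]).as_matrix()
    m=p+R@np.array([q[2],q[3],q[5]]);return B,m-B@np.array([0,0,.105]),m
def f(q):
    B,o,m=pose(q)
    return np.concatenate([proj(F,o+B@np.array(l))[0]-uv for l,uv in obs]+[[(q[5]+.0187)/.003]])
r=least_squares(f,[.5,0,.03,0,0,-.0187],loss="soft_l1");q=r.x
print(np.degrees(q[[0,1,4]]),q[[2,3,5]],r.fun.round(1));B,o,m=pose(q);print(m,o)
im=F["frame"].copy()
print(proj(F,p+R@np.array([0,0,-.0187])))
for l in [[sx*.058,sy*.03,z] for sx in (1,-1) for sy in (1,-1) for z in (0,.044)]+[[s*.05,0,.105] for s in (1,-1)]:
    cv2.circle(im,tuple(int(v) for v in proj(F,o+B@np.array(l))[0]),3,(255,0,0),-1)
cv2.imwrite("pics/wr9f.png",im)
```

```text
[ 35.02395742  18.85856494 -11.703609  ] [ 0.02122002  0.00038085 -0.01960241] [ 0.6  0.7 -0.5  1.5 -0.7 -0.6 -1.  -0.1  9.4 -6.3  0.2  0.1 -0.3]
[ 0.58324004 -0.0544859   0.2861061 ] [ 0.53947511 -0.10435749  0.20472762]
[[281.88651052 283.2415682 ]]
```

View pics/wr9f.png

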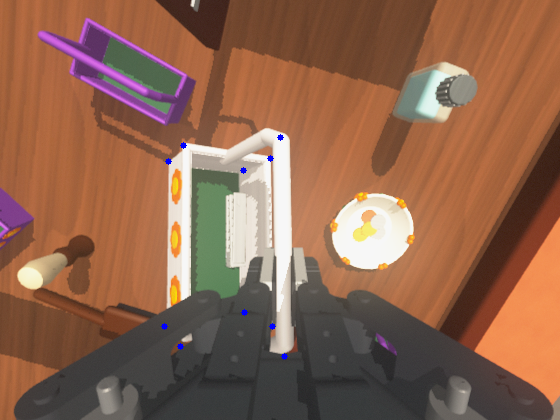

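Run:
```python
from bfit import *
p,R=tool()
Rel=np.diag([1,-1,-1.])@Rn.from_euler("zyx",np.radians([-11.7,18.86,35.02])).as_matrix()
B=R@Rel
h=np.arctan2(B[1,0],B[0,0]);print("B",B.round(3),"heading",np.degrees(h))
Bt=Rn.from_euler("z",h).as_matrix()
Rt=Bt@Rel.T
w=Rn.from_matrix(R.T@Rt).as_rotvec();print("w",np.degrees(w),np.degrees(np.linalg.norm(w)))
g=p+R@[0,0,-.0187];pt=g-Rt@[0,0,-.0187];print(pt,"tool z",Rt[:,2])
n=8
Sx=sum(R@Rn.from_rotvec(w*k/n).as_matrix() for k in range(n))
print(np.linalg.solve(Sx,pt-p)*1000,np.degrees(w/n))
```

```text
B [[-0.301 -0.858  0.417]
 [ 0.877 -0.076  0.475]
 [-0.376  0.508  0.775]] heading 108.92569489144518
w [-32.46842825  21.98444794  -6.39671262] 39.729494294718776
[ 0.59613578 -0.06506191  0.27071164] tool z [ 0.35895477  0.52014649 -0.77498329]
[ 0.90501551  1.31670439 -0.06838073] [-4.05855353  2.74805599 -0.79958908]
```

{"name": "jog_arm", "arguments": {"increments": [{"slide": [0.9,1.3,0],"rotation": [-4.05,2.75,-0.8]},{"slide": [0.9,1.3,0],"rotation": [-4.05,2.75,-0.8]},{"slide": [0.9,1.3,0],"rotation": [-4.05,2.75,-0.8]},{"slide": [0.9,1.3,0],"rotation": [-4.05,2.75,-0.8]},{"slide": [0.9,1.3,0],"rotation": [-4.05,2.75,-0.8]},{"slide": [0.9,1.3,0],"rotation": [-4.05,2.75,-0.8]},{"slide": [0.9,1.3,0],"rotation": [-4.05,2.75,-0.8]},{"slide": [0.9,1.3,0],"rotation": [-4.05,2.75,-0.8]},{"slide": [0,0,0],"rotation": [0,0,0]}]}}

```text
time: 18.72
tool_pos: [0.5947, -0.0666, 0.2676]
tool_rot: [0.01, 0.511, 0.792, 0.335]
contact_force: [-0.8, -0.2, -2.4]
gripper_width: 0.081
```

Run:
```python
from h import *
for n in ["top","scene"]:
  g=cam(n);cv2.imwrite(f"pics/{n}10.png",cv2.resize(g["frame"][100:310,150:400],None,fx=3,fy=2.8))
g=cam("wrist");cv2.imwrite(f"pics/wr10.png",g["frame"])
p,R=tool();print(p,R.round(3),state()["contact_force"])
```

```text
[ 0.59627679 -0.06554701  0.27029085] [[-0.481  0.801  0.358]
 [ 0.815  0.258  0.518]
 [ 0.323  0.541 -0.777]] [-0.06689131  1.43012026 -1.00807299]
```

View pics/top10.png

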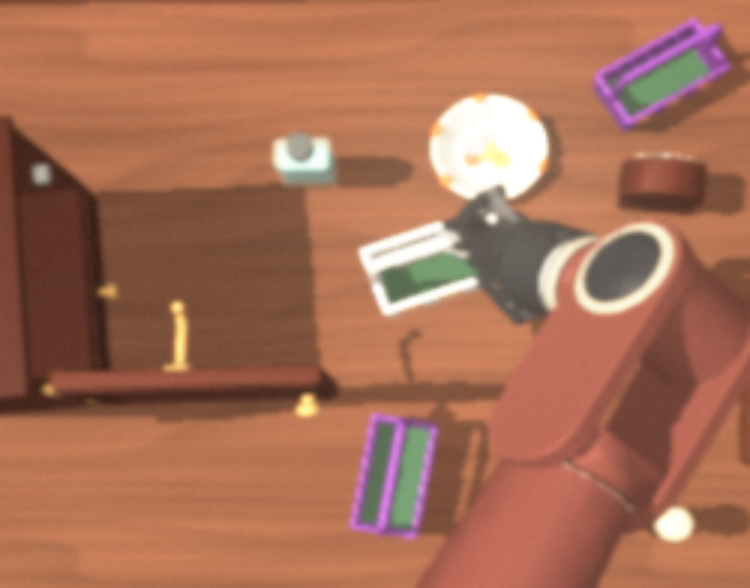

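View pics/scene10.png

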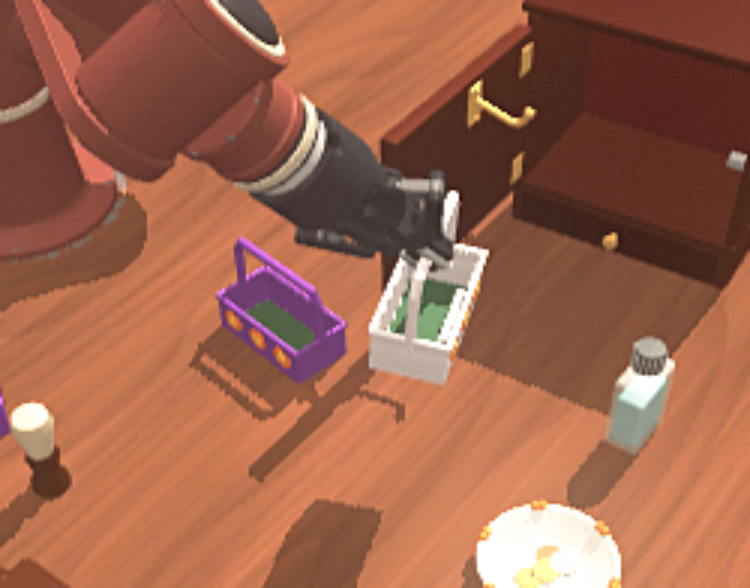

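View pics/wr10.png

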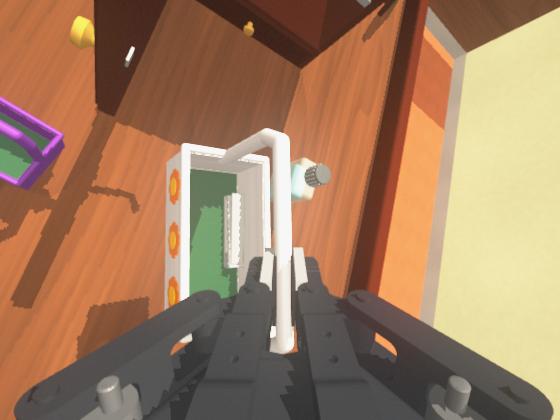

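{"name": "jog_arm", "arguments": {"increments": [{"slide": [-4,-6.8,9.7],"rotation": [0,0,0]},{"slide": [-8,-13.5,19.4],"rotation": [0,0,0]},{"slide": [-8,-13.5,19.4],"rotation": [0,0,0]},{"slide": [-8,-13.5,19.4],"rotation": [0,0,0]},{"slide": [-8,-13.5,19.4],"rotation": [0,0,0]},{"slide": [-8,-13.5,19.4],"rotation": [0,0,0]},{"slide": [-4,-6.8,9.7],"rotation": [0,0,0]},{"slide": [-2.6,-4.3,6.2],"rotation": [0,0,0]},{"slide": [0,0,0],"rotation": [0,0,0]}]}}

```text
time: 19.62
tool_pos: [0.5955, -0.0642, 0.1105]
tool_rot: [0.009, 0.509, 0.793, 0.335]
contact_force: [0.6, 0.0, -0.5]
gripper_width: 0.079
```

Run:
```python
from h import *
for n in ["scene"]:
  g=cam(n);cv2.imwrite(f"pics/{n}11.png",cv2.resize(g["frame"][130:330,200:400],None,fx=3,fy=2.8))
p,R=tool();print(p,state()["contact_force"],p-R@[0,0,.0187])
```

```text
[ 0.59636778 -0.06471631  0.11225039] [ 0.17421618 -0.02760096 -0.84823805] [ 0.58968073 -0.07444271  0.12675455]
```

View pics/scene11.png

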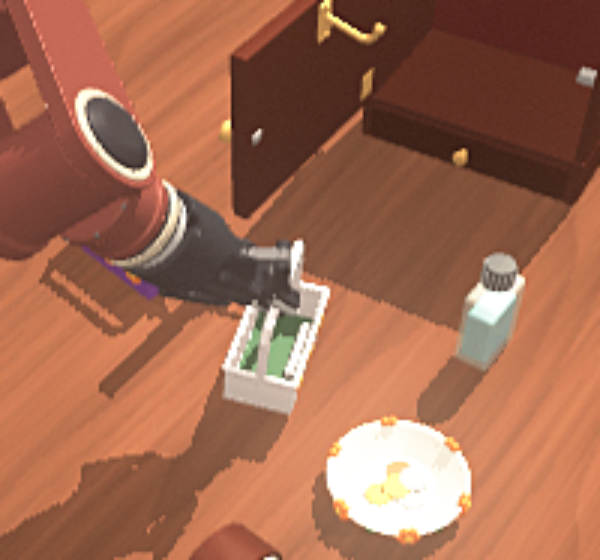

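{"name": "jog_arm", "arguments": {"increments": [{"slide": [-3,-5,7.2],"rotation": [0,0,0]},{"slide": [-2.2,-3.7,5.4],"rotation": [0,0,0]},{"slide": [-1.2,-2,2.9],"rotation": [0,0,0]},{"slide": [0,0,0],"rotation": [0,0,0]},{"slide": [0,0,0],"rotation": [0,0,0]}]}}

```text
time: 20.08
tool_pos: [0.598, -0.0657, 0.095]
tool_rot: [0.013, 0.509, 0.793, 0.336]
contact_force: [-0.3, -0.7, 5.0]
gripper_width: 0.082
```

Run:
```python
from h import *
for n in ["scene"]:
  g=cam(n);cv2.imwrite(f"pics/{n}12.png",cv2.resize(g["frame"][190:300,240:340],None,fx=6,fy=5))
p,R=tool();print(p,state()["contact_force"],p-R@[0,0,.0187])
```

```text
[ 0.59799242 -0.0657412   0.09498524] [-1.61793295 -1.36178131  5.76557626] [ 0.59122538 -0.0754517   0.10946292]
```

View pics/scene12.png

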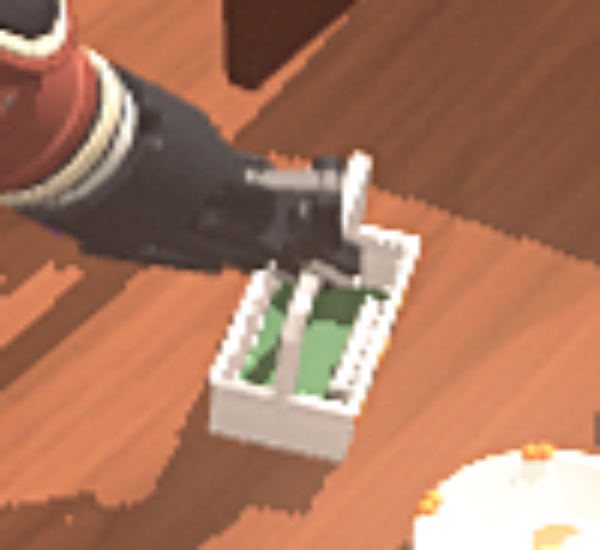

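{"name": "jog_arm", "arguments": {"fingers": 0.4, "increments": [{"slide": [0,0,0],"rotation": [0,0,0]},{"slide": [0,0,0],"rotation": [0,0,0]},{"slide": [0,0,0],"rotation": [0,0,0]},{"slide": [0,0,-6],"rotation": [0,0,0]},{"slide": [0,0,-15],"rotation": [0,0,0]},{"slide": [0,0,-25],"rotation": [0,0,0]},{"slide": [0,0,-30],"rotation": [0,0,0]},{"slide": [0,0,-30],"rotation": [0,0,0]},{"slide": [0,0,-15],"rotation": [0,0,0]}]}}

```text
time: 20.88
tool_pos: [0.5531, -0.1299, 0.1896]
tool_rot: [0.013, 0.509, 0.793, 0.335]
contact_force: [0.9, -1.0, 0.8]
gripper_width: 0.401
```

Run:
```python
from h import *
for n in ["scene","top","wrist"]:
  g=cam(n);cv2.imwrite(f"pics/{n}13.png",g["frame"] if n=="wrist" else cv2.resize(g["frame"][130:330,200:400],None,fx=3,fy=2.8))
  for th in ["basket_handle","basket_mid","clipper_mid"]:
    print(n,th,[(round(p["score"],2),np.round(p["uv"],1).tolist()) for p in place_of(th,n)[:5]])
p,R=tool();print(p)
```

```text
scene basket_handle [(0.87, [325.1, 356.8]), (0.84, [292.9, 238.3]), (0.73, [366.0, 242.3]), (0.59, [119.4, 226.7]), (0.47, [242.7, 198.7])]
scene basket_mid [(0.88, [321.9, 375.9]), (0.7, [126.4, 246.2]), (0.63, [292.8, 255.6]), (0.47, [241.9, 218.4])]
scene clipper_mid [(0.53, [295.2, 260.3]), (0.33, [365.0, 241.5])]
top basket_handle [(0.78, [295.6, 198.1]), (0.73, [280.3, 268.9]), (0.73, [383.0, 337.8])]
top basket_mid [(0.92, [296.2, 204.9]), (0.86, [378.4, 332.7]), (0.76, [369.7, 126.1]), (0.55, [282.0, 268.1]), (0.41, [293.6, 200.5])]
top clipper_mid [(0.44, [294.9, 199.1]), (0.39, [207.3, 209.4])]
wrist basket_handle [(0.73, [280.8, 188.4])]
wrist basket_mid [(0.74, [239.4, 202.8])]
wrist clipper_mid [(0.55, [250.4, 196.4])]
[ 0.55281431 -0.1273134   0.18558735]
```

View pics/scene13.png

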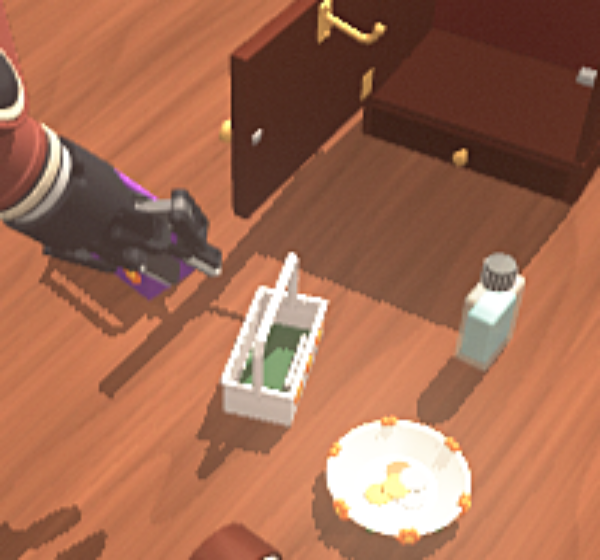

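View pics/top13.png

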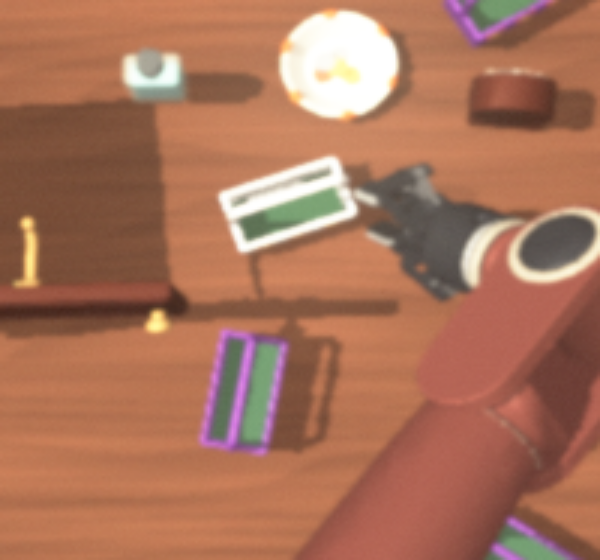

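View pics/wrist13.png

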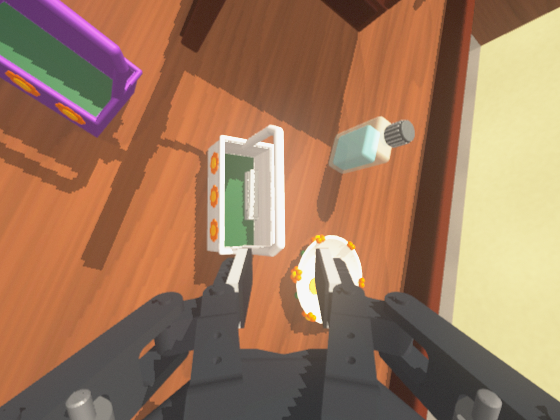

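Run:
```python
from h import *
T=cam("top");S=cam("scene")
C=[at_z(T,(u/3+200,v/2.8+130),.044) for u,v in [(220,197),(333,157),(358,210),(243,252)]]
print(np.round(C,4),np.mean(C,0))
for a,b in ((1,0),(2,3)): print(np.degrees(np.arctan2(*(C[b]-C[a])[1::-1])))
X,e=tri([S,T],[[292.9,238.3],[295.6,198.1]]);print("handle",X,e)
m=np.array([np.mean(C,0)[0],np.mean(C,0)[1]]);m=(m+X[:2])/2
h=106.;u=np.array([np.cos(np.radians(h)),np.sin(np.radians(h))])
t=m-.028*u;print(m,t)
p,R=tool();Rt=Rdown(h);w=Rn.from_matrix(R.T@Rt).as_rotvec();n=8
pt=np.array([t[0],t[1],.23]);Sx=sum(R@Rn.from_rotvec(w*k/n).as_matrix() for k in range(n));print(np.linalg.solve(Sx,pt-p)*1000,np.degrees(w/n))
```

```text
[[ 0.5861  0.007   0.044 ]
 [ 0.6273 -0.1058  0.044 ]
 [ 0.5699 -0.1294  0.044 ]
 [ 0.5269 -0.0152  0.044 ]] [ 0.57755871 -0.06087212  0.044     ]
110.06667376272628
110.63077318702099
handle [ 0.58346435 -0.05904133  0.10036715] [np.float64(0.000537613349932494), np.float64(0.0005376133499325021)]
[ 0.58051153 -0.05995672] [ 0.58822938 -0.08687205]
[ 4.15980555  7.38706584 -2.63203179] [ 4.00233365 -2.82262502  1.03110779]
```

{"name": "jog_arm", "arguments": {"fingers": 0.5, "increments": [{"slide": [4.2,7.4,-2.6],"rotation": [4,-2.8,1]},{"slide": [4.2,7.4,-2.6],"rotation": [4,-2.8,1]},{"slide": [4.2,7.4,-2.6],"rotation": [4,-2.8,1]},{"slide": [4.2,7.4,-2.6],"rotation": [4,-2.8,1]},{"slide": [4.2,7.4,-2.6],"rotation": [4,-2.8,1]},{"slide": [4.2,7.4,-2.6],"rotation": [4,-2.8,1]},{"slide": [4.2,7.4,-2.6],"rotation": [4,-2.8,1]},{"slide": [4.2,7.4,-2.6],"rotation": [4,-2.8,1]},{"slide": [0,0,0],"rotation": [0,0,0]},{"slide": [0,0,0],"rotation": [0,0,0]}]}}

```text
time: 22.42
tool_pos: [0.5888, -0.0855, 0.2303]
tool_rot: [-0.0, 0.599, 0.801, 0.001]
contact_force: [-0.4, -0.7, -0.4]
gripper_width: 0.501
```

Run:
```python
from h import *
g=cam("wrist");cv2.imwrite("pics/wr14.png",g["frame"])
cv2.imwrite("pics/wr14z.png",cv2.resize(g["frame"][80:260,220:350],None,fx=4,fy=3,interpolation=cv2.INTER_CUBIC))
p,R=tool();print(p,R.round(3))
```

```text
[ 0.58808313 -0.08633343  0.22980123] [[-0.281  0.96   0.001]
 [ 0.96   0.281  0.003]
 [ 0.002  0.001 -1.   ]]
```

View pics/wr14.png

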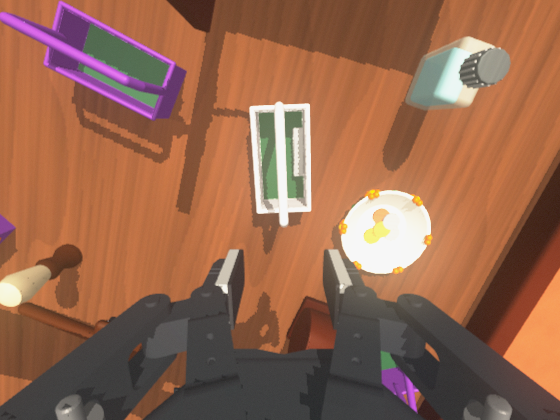

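View pics/wr14z.png

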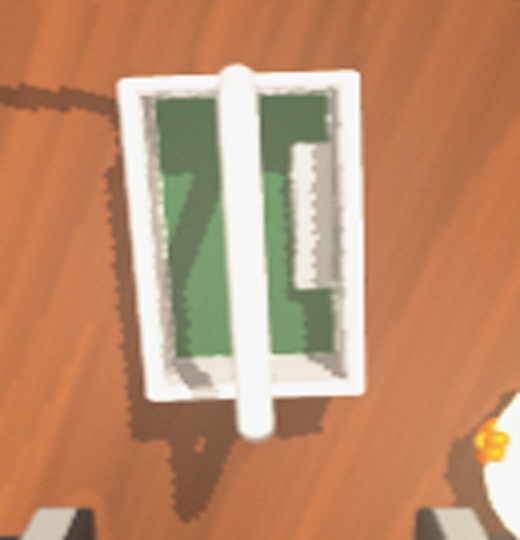

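Run:
```python
from h import *
W=cam("wrist");p,R=tool()
a=at_z(W,(279.25,103.3),.107);b=at_z(W,(284,224),.107);m=(a+b)/2;u=(a-b)/np.linalg.norm(a-b);h=np.degrees(np.arctan2(u[1],u[0]))
print(a,b,m,np.linalg.norm(a-b),h)
m=.6*m[:2]+.4*np.array([.5825,-.0595])
t=m-.028*u[:2];print("mid used",m,"grip",t)
plan([*t,.15],h,n=4)
```

```text
[ 0.56059152 -0.00130958  0.107     ] [ 0.59570878 -0.10633947  0.107     ] [ 0.57815015 -0.05382453  0.107     ] 0.11074520358766483 108.48761166204056
mid used [ 0.57989009 -0.05609472] grip [ 0.58876888 -0.0826497 ]
from [ 0.5877 -0.0869  0.2296] to [ 0.5888 -0.0826  0.15  ]: n=4 slide=[0.91, 0.56, 19.9] rot=[0.02, -0.04, -0.56]
```

{"name": "jog_arm", "arguments": {"fingers": 0.5, "increments": [{"slide": [0.9,0.6,25],"rotation": [0,0,-0.6]},{"slide": [0.9,0.6,30],"rotation": [0,0,-0.6]},{"slide": [0.9,0.6,30],"rotation": [0,0,-0.6]},{"slide": [0.9,0.6,25],"rotation": [0,0,-0.6]},{"slide": [0,0,20],"rotation": [0,0,0]},{"slide": [0,0,13.5],"rotation": [0,0,0]},{"slide": [0,0,0],"rotation": [0,0,0]}]}}

```text
time: 23.1
tool_pos: [0.5863, -0.0826, 0.0825]
tool_rot: [-0.004, 0.584, 0.812, -0.0]
contact_force: [-1.1, 0.2, -0.3]
gripper_width: 0.504
```

{"name": "jog_arm", "arguments": {"fingers": 0.0, "increments": [{"slide": [0,0,0],"rotation": [0,0,0]},{"slide": [0,0,0],"rotation": [0,0,0]},{"slide": [0,0,0],"rotation": [0,0,0]},{"slide": [0,0,0],"rotation": [0,0,0]},{"slide": [0,0,0],"rotation": [0,0,0]},{"slide": [0,0,0],"rotation": [0,0,0]}]}}

```text
time: 23.6
tool_pos: [0.5909, -0.083, 0.0891]
tool_rot: [0.002, 0.583, 0.812, 0.001]
contact_force: [0.2, -1.0, 6.4]
gripper_width: 0.08
```

Run:
```python
from h import *
g=cam("wrist");cv2.imwrite("pics/wr15.png",g["frame"])
p,R=tool();print(p,np.degrees(np.arctan2(R[1,0],R[0,0])),state()["contact_force"])
```

```text
[ 0.59090724 -0.08295584  0.08909464] 108.66417452706003 [-1.49726591 -1.65366222  6.36238314]
```

View pics/wr15.png

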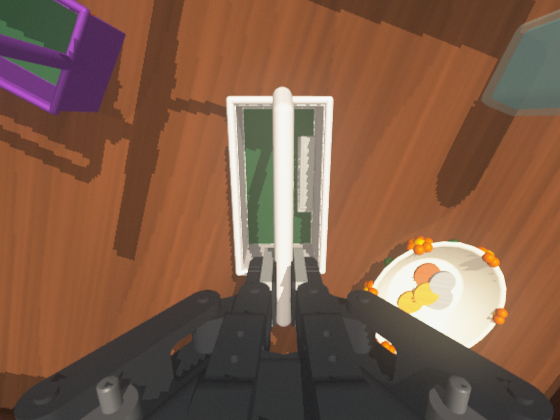

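Run:
```python
from h import *
W=cam("wrist");p,R=tool()
a=at_z(W,(283,92),.107);b=at_z(W,(285,320),.107)
for q in (a,b,(a+b)/2): print(R.T@(q-p))
print(np.linalg.norm(a-b))
plan([p[0],p[1],.254],108.6,n=9)
d=.028
A=np.array([.604,.166])-d*np.array([-.044,.999]);print(A)
plan_from(np.array([p[0],p[1],.254]),Rdown(108.6),[*A,.254],92.5,n=14)
```

```text
[ 0.08641296  0.00058147 -0.01801928]
[-0.02188405  0.00156168 -0.01787888]
[ 0.03226446  0.00107157 -0.01794908]
0.1083015335539228
from [ 0.5909 -0.0829  0.0891] to [ 0.5909 -0.0829  0.254 ]: n=9 slide=[-0.01, 0.04, -18.32] rot=[0.03, 0.01, 0.01]
[0.605232 0.138028]
from [ 0.5909 -0.0829  0.254 ] to [0.6052 0.138  0.254 ]: n=14 slide=[15.34, 4.06, -0.0] rot=[0.0, 0.0, 1.15]
```

{"name": "jog_arm", "arguments": {"increments": [{"slide": [0,0,-8],"rotation": [0,0,0]},{"slide": [0,0,-16],"rotation": [0,0,0]},{"slide": [0,0,-22],"rotation": [0,0,0]},{"slide": [0,0,-24],"rotation": [0,0,0]},{"slide": [0,0,-24],"rotation": [0,0,0]},{"slide": [0,0,-24],"rotation": [0,0,0]},{"slide": [0,0,-22],"rotation": [0,0,0]},{"slide": [0,0,-16],"rotation": [0,0,0]},{"slide": [0,0,-9],"rotation": [0,0,0]},{"slide": [0,0,0],"rotation": [0,0,0]}]}}

```text
time: 24.53
tool_pos: [0.5904, -0.0826, 0.2546]
tool_rot: [0.002, 0.583, 0.812, 0.002]
contact_force: [-0.4, 1.0, -0.9]
gripper_width: 0.078
```

{"name": "jog_arm", "arguments": {"increments": [{"slide": [8,2,0],"rotation": [0,0,0.6]},{"slide": [15.3,4,0],"rotation": [0,0,1.15]},{"slide": [15.3,4,0],"rotation": [0,0,1.15]},{"slide": [15.3,4,0],"rotation": [0,0,1.15]},{"slide": [15.3,4,0],"rotation": [0,0,1.15]},{"slide": [15.3,4,0],"rotation": [0,0,1.15]},{"slide": [15.3,4,0],"rotation": [0,0,1.15]},{"slide": [15.3,4,0],"rotation": [0,0,1.15]},{"slide": [15.3,4,0],"rotation": [0,0,1.15]},{"slide": [15.3,4,0],"rotation": [0,0,1.15]},{"slide": [15.3,4,0],"rotation": [0,0,1.15]},{"slide": [15.3,4,0],"rotation": [0,0,1.15]},{"slide": [15.3,4,0],"rotation": [0,0,1.15]},{"slide": [15.3,4,0],"rotation": [0,0,1.15]},{"slide": [8,2,0],"rotation": [0,0,0.6]},{"slide": [0,0,0],"rotation": [0,0,0]}]}}

```text
time: 25.87
tool_pos: [0.6018, 0.1401, 0.25]
tool_rot: [-0.002, 0.691, 0.723, -0.0]
contact_force: [0.4, 0.1, -2.2]
gripper_width: 0.08
```

Run:
```python
from h import *
import pickle
F={n:cam(n) for n in ["top","scene","wrist"]}
pickle.dump((F,tool()),open("fs16.pkl","wb"))
cv2.imwrite("pics/top16.png",cv2.resize(F["top"]["frame"][100:300,130:330],None,fx=3,fy=2.8,interpolation=cv2.INTER_CUBIC))
cv2.imwrite("pics/sc16.png",cv2.resize(F["scene"]["frame"][70:270,250:450],None,fx=3,fy=2.8,interpolation=cv2.INTER_CUBIC))
cv2.imwrite("pics/wr16.png",F["wrist"]["frame"])
p,R=tool();print(p,np.degrees(np.arctan2(R[1,0],R[0,0])),state()["contact_force"])
```

```text
[0.60229162 0.13794019 0.25118628] 92.50973802764939 [-1.17239188  0.53040947 -0.9406022 ]
```

View pics/top16.png

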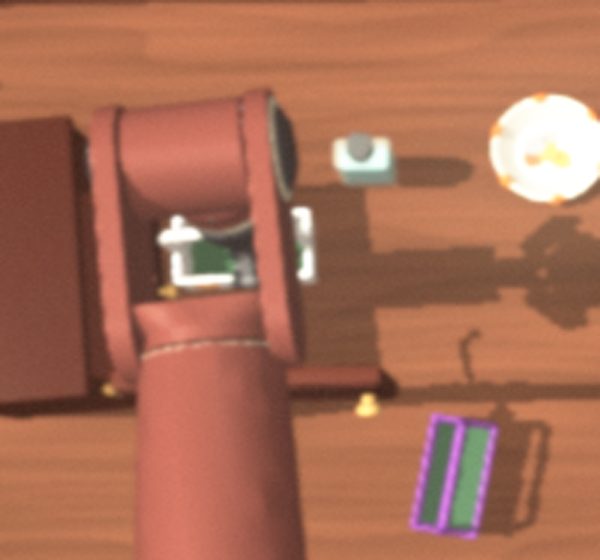

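View pics/sc16.png

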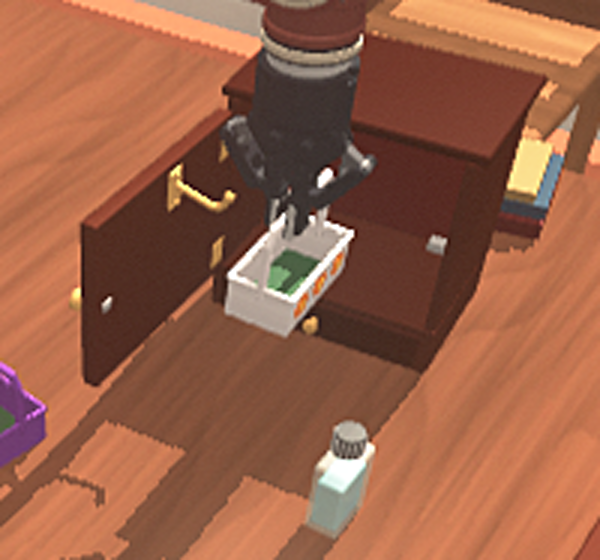

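View pics/wr16.png

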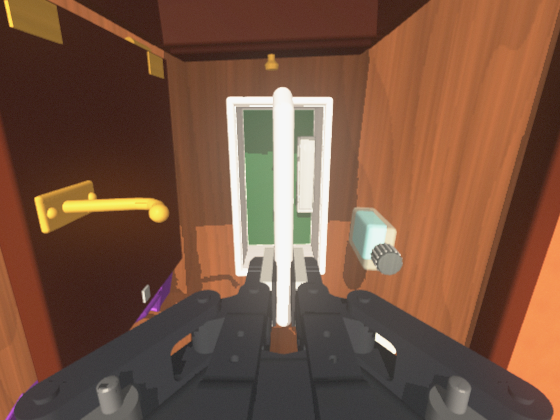

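Run:
```python
from door import *
import pickle
F,(p,R)=pickle.load(open("fs16.pkl","rb"));T,S,W=F["top"],F["scene"],F["wrist"]
tipS=(231/3+250,199/2.8+70)
print("tip wrist z.247",at_z(W,(158,213),.247),"tip W+S",tri([W,S],[(158,213),tipS]))
seat=at_z(W,(60,205),.231);print("plate end",seat)
pin=np.array([.4695,.268])
for a in(.03,.044,.06):
  t=pin+.065*np.array([np.cos(a),np.sin(a)])-.108*np.array([-np.sin(a),np.cos(a)]);print(a,t,proj(W,[*t,.247]),proj(S,[*t,.247]),tipS)
zb=p[2]+.018
a=at_z(W,(283,92),zb+.002);b=at_z(W,(283.5,322),zb+.002);print("bar",a,b,(a+b)/2,zb)
obs=[(W,"hook_tip",(158,213)),(S,"hook_tip",tipS),(S,"free",(82/3+250,222/2.8+70))]
x,r=fitdoor(obs,(.4695,.268));print(x,r.round(1))
```

```text
tip wrist z.247 [0.53483215 0.16395219 0.247     ] tip W+S (array([0.53616995, 0.16393614, 0.24555428]), [np.float64(0.0018204105535456858), np.float64(0.0018204105535455728)])
plate end [0.4710143  0.16080914 0.231     ]
0.03 [0.53771027 0.1619983 ] [[163.72801138 216.7142885 ]] [[326.60805886 140.76241649]] (327.0, 141.07142857142856)
0.044 [0.53918756 0.1629636 ] [[166.37886729 215.11375569]] [[327.29139014 140.77188213]] (327.0, 141.07142857142856)
0.06 [0.54085915 0.164092  ] [[169.3845587  213.23139956]] [[328.07186243 140.77575612]] (327.0, 141.07142857142856)
bar [0.59856814 0.22461486 0.27118628] [0.60355911 0.11745544 0.27118628] [0.60106362 0.17103515 0.27118628] 0.2691862770146611
[0.00276804] [ 0.5  6.7 -1.7 -0.3  0.6  1. ]
```

{"name": "jog_arm", "arguments": {"increments": [{"slide": [-0.5,-6,0],"rotation": [0,0,0]},{"slide": [-0.5,-10,0],"rotation": [0,0,0]},{"slide": [-0.5,-12,0],"rotation": [0,0,0]},{"slide": [-0.5,-12,0],"rotation": [0,0,0]},{"slide": [-0.5,-12,0],"rotation": [0,0,0]},{"slide": [-0.5,-10,0],"rotation": [0,0,0]},{"slide": [-0.5,-10,0],"rotation": [0,0,0]},{"slide": [-0.5,-8,0],"rotation": [0,0,0]},{"slide": [0,0,0],"rotation": [0,0,0]}]}}

```text
time: 26.77
tool_pos: [0.5217, 0.1307, 0.2522]
tool_rot: [-0.0, 0.691, 0.722, 0.001]
contact_force: [-1.0, -0.4, -0.9]
gripper_width: 0.08
```

Run:
```python
from h import *
import pickle
F={n:cam(n) for n in ["top","scene","wrist"]}
pickle.dump((F,tool()),open("fs17.pkl","wb"))
cv2.imwrite("pics/sc17.png",cv2.resize(F["scene"]["frame"][80:240,250:410],None,fx=4,fy=3.5,interpolation=cv2.INTER_CUBIC))
cv2.imwrite("pics/wr17.png",F["wrist"]["frame"])
p,R=tool();print(p,np.degrees(np.arctan2(R[1,0],R[0,0])),state()["contact_force"])
```

```text
[0.52320517 0.13082811 0.25224687] 92.50361759290821 [ 0.07109502 -0.64981195 -2.04363003]
```

View pics/sc17.png

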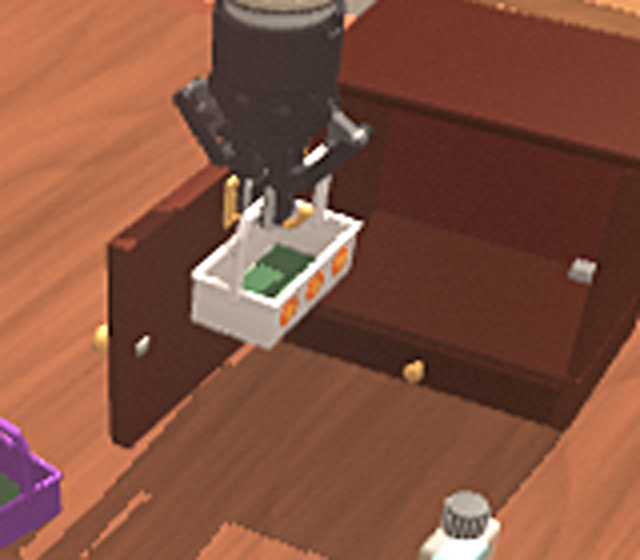

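View pics/wr17.png

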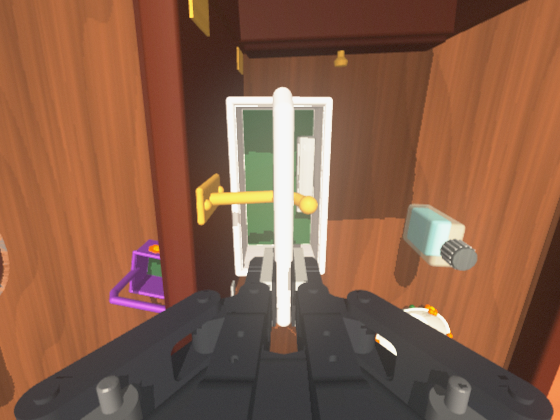

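Run:
```python
from h import *
import pickle
F,(p,R)=pickle.load(open("fs17.pkl","rb"));W=F["wrist"]
tip=at_z(W,(308.5,205),.247);zb=p[2]+.0187
m=at_z(W,(284,205),zb)
a=at_z(W,(283,92),zb+.002);b=at_z(W,(283.5,322),zb+.002);mm=(a+b)/2
print(tip,m,mm,zb)
print("tool frame tip",R.T@(tip-p),"mid",R.T@(mm-p))
print("plate", at_z(W,(209,198),.231))
```

```text
[0.53536675 0.16390945 0.247     ] [0.5219159  0.17038779 0.27094687] [0.52188744 0.16356164 0.27294687] 0.2709468660014757
tool frame tip [0.03250943 0.01358568 0.00532681] mid [ 0.03279546  0.00014977 -0.02064331]
plate [0.47866927 0.1610362  0.231     ]
```

{"name": "jog_arm", "arguments": {"increments": [{"slide": [0,-0.5,4],"rotation": [0,0,0]},{"slide": [0,-0.5,6],"rotation": [0,0,0]},{"slide": [0,0,6],"rotation": [0,0,0]},{"slide": [0,0,6],"rotation": [0,0,0]},{"slide": [0,0,4],"rotation": [0,0,0]},{"slide": [0,0,2],"rotation": [0,0,0]},{"slide": [0,0,1],"rotation": [0,0,0]},{"slide": [0,0,0],"rotation": [0,0,0]}]}}

```text
time: 27.58
tool_pos: [0.522, 0.1309, 0.2228]
tool_rot: [-0.0, 0.691, 0.722, 0.001]
contact_force: [0.1, -0.5, -1.6]
gripper_width: 0.077
```

Run:
```python
from h import *
import pickle
F={n:cam(n) for n in ["scene","wrist"]}
pickle.dump((F,tool()),open("fs18.pkl","wb"))
cv2.imwrite("pics/sc18.png",cv2.resize(F["scene"]["frame"][80:240,250:410],None,fx=4,fy=3.5,interpolation=cv2.INTER_CUBIC))
cv2.imwrite("pics/wr18.png",F["wrist"]["frame"])
p,R=tool();print(p,np.degrees(np.arctan2(R[1,0],R[0,0])),state()["contact_force"],state()["ft_torque"])
```

```text
[0.52222098 0.13090322 0.22335143] 92.51044232722927 [-0.22947036  0.12900267 -1.47884788] [-0.07336486 -0.01674774  0.08926602]
```

View pics/sc18.png

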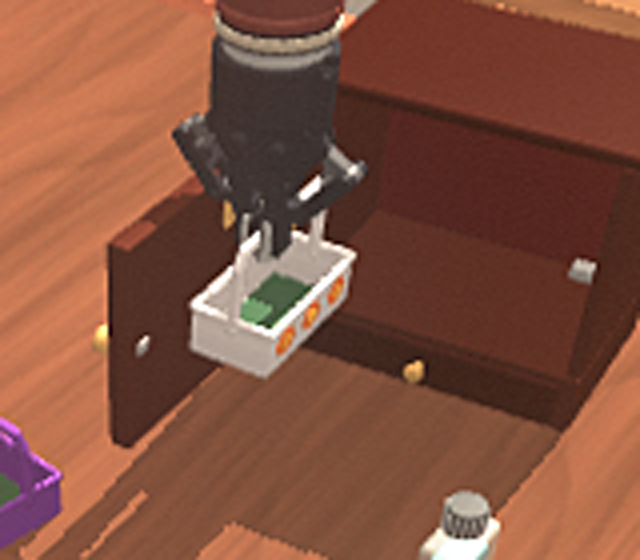

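View pics/wr18.png

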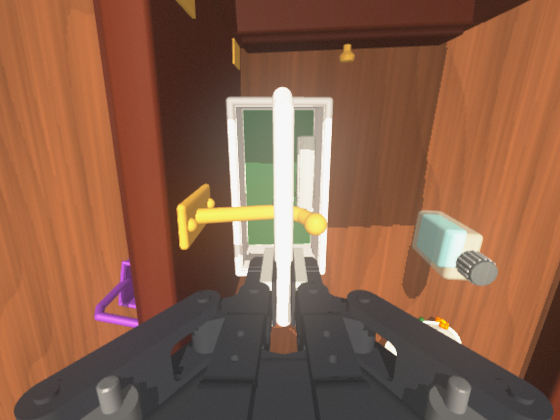

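{"name": "jog_arm", "arguments": {"increments": [{"slide": [0,0,1.5],"rotation": [0,0,0]},{"slide": [0,0,1.5],"rotation": [0,0,0]},{"slide": [0,0,0],"rotation": [0,0,0]}]}}

```text
time: 27.93
tool_pos: [0.5227, 0.1311, 0.2214]
tool_rot: [0.0, 0.691, 0.722, 0.002]
contact_force: [-0.0, -0.5, 3.1]
gripper_width: 0.08
```

Run:
```python
from h import *
for i in range(3):
  cam("top");p,R=tool();print(p,state()["contact_force"].round(2),state()["ft_torque"].round(3))
```

```text
[0.52275647 0.13104771 0.22143913] [-0.4  -0.37  3.41] [0.098 0.022 0.004]
[0.52273368 0.13105627 0.22138113] [-0.4   0.13  3.25] [ 0.068 -0.004  0.021]
[0.52272102 0.13104952 0.22130902] [-0.68  0.51  4.7 ] [ 0.092 -0.033 -0.019]
```

{"name": "jog_arm", "arguments": {"fingers": 0.25, "increments": [{"slide": [0,0,0],"rotation": [0,0,0]},{"slide": [0,0,0],"rotation": [0,0,0]},{"slide": [0,0,0],"rotation": [0,0,0]}]}}

```text
time: 28.33
tool_pos: [0.5216, 0.1308, 0.2193]
tool_rot: [-0.001, 0.691, 0.722, 0.0]
contact_force: [-0.4, 0.7, -0.0]
gripper_width: 0.248
```

Run:
```python
from h import *
F={n:cam(n) for n in ["scene","wrist"]}
cv2.imwrite("pics/sc19.png",cv2.resize(F["scene"]["frame"][80:240,250:410],None,fx=4,fy=3.5,interpolation=cv2.INTER_CUBIC))
cv2.imwrite("pics/wr19.png",F["wrist"]["frame"])
p,R=tool();print(p,state()["contact_force"],state()["gripper_width"])
```

```text
[0.52169639 0.13080533 0.21934721] [ 0.16797185 -0.32695195  0.11188365] 0.24872449136847538
```

View pics/wr19.png

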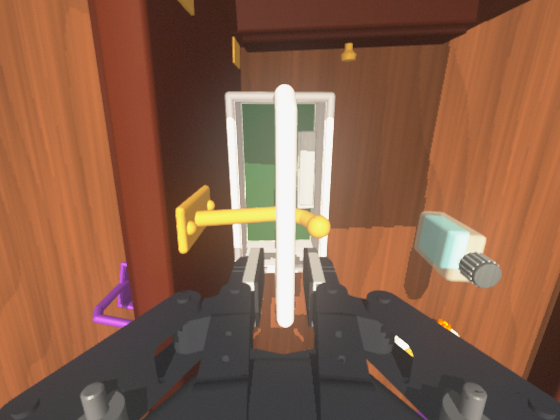

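{"name": "jog_arm", "arguments": {"increments": [{"slide": [0,0,-8],"rotation": [0,0,0]},{"slide": [0,0,-15],"rotation": [0,0,0]},{"slide": [0,0,-25],"rotation": [0,0,0]},{"slide": [0,0,-30],"rotation": [0,0,0]},{"slide": [0,0,-20],"rotation": [0,0,0]},{"slide": [0,0,0],"rotation": [0,0,0]}]}}

```text
time: 28.93
tool_pos: [0.524, 0.1309, 0.3249]
tool_rot: [0.003, 0.691, 0.722, 0.005]
contact_force: [0.6, 0.4, 0.6]
gripper_width: 0.253
```

Run:
```python
from h import *
F={n:cam(n) for n in ["scene","wrist"]}
cv2.imwrite("pics/sc20.png",cv2.resize(F["scene"]["frame"][80:240,250:410],None,fx=4,fy=3.5,interpolation=cv2.INTER_CUBIC))
cv2.imwrite("pics/wr20.png",F["wrist"]["frame"])
p,R=tool();print(p,state()["contact_force"],state()["gripper_width"])
```

```text
[0.52238659 0.13074706 0.31942108] [-0.24957467  0.5137568  -1.19790896] 0.2482500491782212
```

View pics/sc20.png

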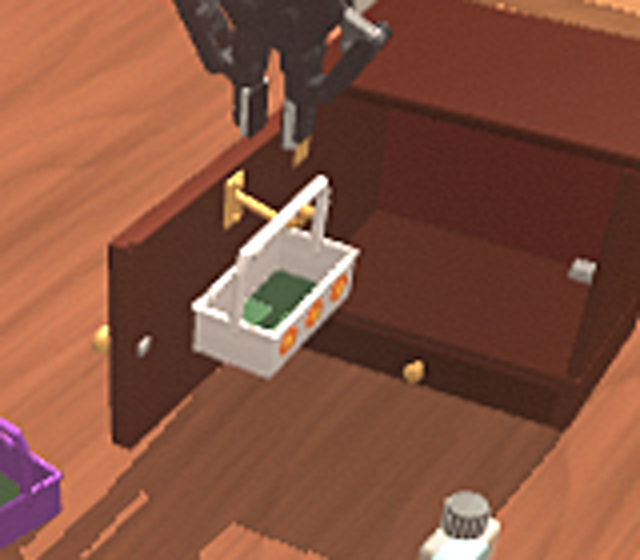

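View pics/wr20.png

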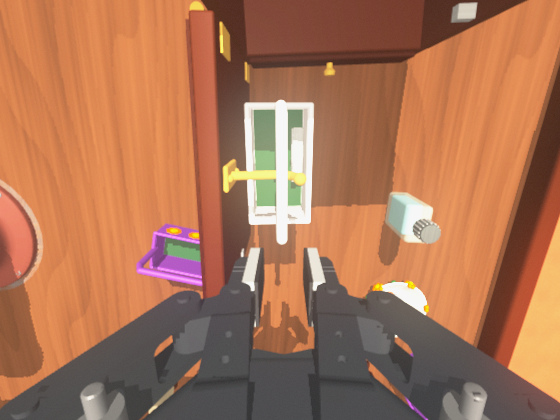

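Run:
```python
from h import *
plan([.4197,.0856,.32],2.6,n=14)
```

```text
from [0.5224 0.1307 0.3194] to [0.4197 0.0856 0.32  ]: n=14 slide=[-7.92, -4.04, -0.06] rot=[0.01, -0.02, 6.42]
```

{"name": "jog_arm", "arguments": {"fingers": 0.0, "increments": [{"slide": [-7.9,-4,0],"rotation": [0,0,6.4]},{"slide": [-7.9,-4,0],"rotation": [0,0,6.4]},{"slide": [-7.9,-4,0],"rotation": [0,0,6.4]},{"slide": [-7.9,-4,0],"rotation": [0,0,6.4]},{"slide": [-7.9,-4,0],"rotation": [0,0,6.4]},{"slide": [-7.9,-4,0],"rotation": [0,0,6.4]},{"slide": [-7.9,-4,0],"rotation": [0,0,6.4]},{"slide": [-7.9,-4,0],"rotation": [0,0,6.4]},{"slide": [-7.9,-4,0],"rotation": [0,0,6.4]},{"slide": [-7.9,-4,0],"rotation": [0,0,6.4]},{"slide": [-7.9,-4,0],"rotation": [0,0,6.4]},{"slide": [-7.9,-4,0],"rotation": [0,0,6.4]},{"slide": [-7.9,-4,0],"rotation": [0,0,6.4]},{"slide": [-7.9,-4,0],"rotation": [0,0,6.4]},{"slide": [0,0,0],"rotation": [0,0,0]}]}}

```text
time: 30.28
tool_pos: [0.4184, 0.0854, 0.3161]
tool_rot: [-0.001, 1.0, 0.025, -0.001]
contact_force: [0.0, 0.4, -0.5]
gripper_width: -0.0
```

Run:
```python
from h import *
F={n:cam(n) for n in ["scene","wrist","top"]}
for n in F: cv2.imwrite(f"pics/{n}21.png",F[n]["frame"])
p,R=tool();print(p,np.degrees(np.arctan2(R[1,0],R[0,0])),state()["contact_force"])
plan([.4197,.0856,.232],2.6,n=4)
```

```text
[0.41977358 0.08507771 0.31681482] 3.0549217735682626 [ 0.91207216  0.50923591 -0.661839  ]
from [0.4198 0.0851 0.3168] to [0.4197 0.0856 0.232 ]: n=4 slide=[-0.01, -0.11, 21.2] rot=[-0.02, 0.01, 0.11]
```

View pics/wrist21.png

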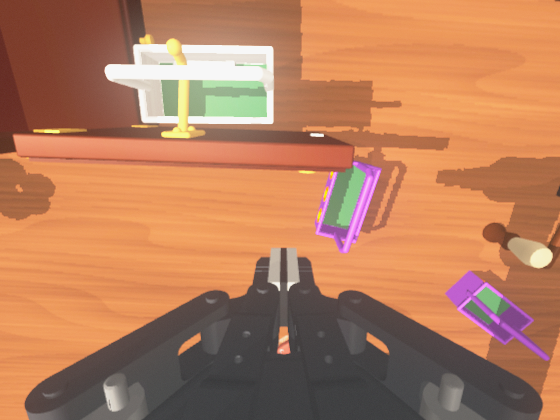

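View pics/scene21.png

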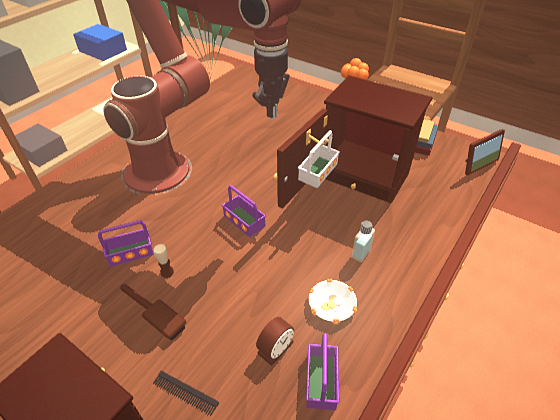

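{"name": "jog_arm", "arguments": {"increments": [{"slide": [0,0,15],"rotation": [0,0,0]},{"slide": [0,0,28],"rotation": [0,0,0]},{"slide": [0,0,28],"rotation": [0,0,0]},{"slide": [0,0,14],"rotation": [0,0,0]},{"slide": [0,0,0],"rotation": [0,0,0]},{"slide": [10,0,0],"rotation": [0,0,0]},{"slide": [10,0,0],"rotation": [0,0,0]},{"slide": [8,0,0],"rotation": [0,0,0]},{"slide": [5,0,0],"rotation": [0,0,0]},{"slide": [3,0,0],"rotation": [0,0,0]},{"slide": [0,0,0],"rotation": [0,0,0]}]}}

```text
time: 31.35
tool_pos: [0.4565, 0.0871, 0.2331]
tool_rot: [-0.001, 1.0, 0.025, 0.001]
contact_force: [0.1, -0.0, 0.5]
gripper_width: -0.0
```

Run:
```python
from h import *
F={n:cam(n) for n in ["wrist"]}
for n in F: cv2.imwrite(f"pics/{n}22.png",F[n]["frame"])
p,R=tool();print(p,np.degrees(np.arctan2(R[1,0],R[0,0])),state()["contact_force"])
```

```text
[0.4561161  0.08709681 0.23302556] 2.911474644168604 [ 0.02483071  0.69882161 -0.24815179]
```

View pics/wrist22.png

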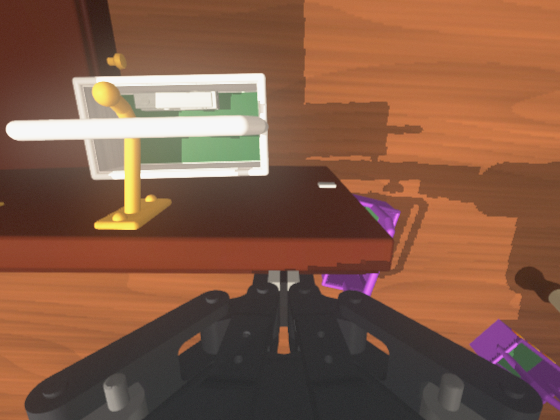

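{"name": "jog_arm", "arguments": {"increments": [{"slide": [2,0,0],"rotation": [0,0,0]},{"slide": [3,0.2,0],"rotation": [0,0,-1]},{"slide": [5,0.5,0],"rotation": [0,0,-1.6]},{"slide": [7.2,0.66,0],"rotation": [0,0,-2.29]},{"slide": [7.2,0.66,0],"rotation": [0,0,-2.29]},{"slide": [7.2,0.66,0],"rotation": [0,0,-2.29]},{"slide": [7.2,0.66,0],"rotation": [0,0,-2.29]},{"slide": [7.2,0.66,0],"rotation": [0,0,-2.29]},{"slide": [7.2,0.66,0],"rotation": [0,0,-2.29]},{"slide": [7.2,0.66,0],"rotation": [0,0,-2.29]},{"slide": [7.2,0.66,0],"rotation": [0,0,-2.29]},{"slide": [7.2,0.66,0],"rotation": [0,0,-2.29]},{"slide": [7.2,0.66,0],"rotation": [0,0,-2.29]},{"slide": [7.2,0.66,0],"rotation": [0,0,-2.29]},{"slide": [7.2,0.66,0],"rotation": [0,0,-2.29]},{"slide": [7.2,0.66,0],"rotation": [0,0,-2.29]},{"slide": [7.2,0.66,0],"rotation": [0,0,-2.29]},{"slide": [7.2,0.66,0],"rotation": [0,0,-2.29]}]}}

```text
time: 32.9
tool_pos: [0.5687, 0.117, 0.2329]
tool_rot: [-0.001, 0.94, 0.342, 0.001]
contact_force: [-1.0, -0.5, -0.5]
gripper_width: -0.001
```

Run:
```python
from h import *
F={n:cam(n) for n in ["wrist","scene"]}
cv2.imwrite(f"pics/wr23.png",F["wrist"]["frame"])
cv2.imwrite("pics/sc23.png",cv2.resize(F["scene"]["frame"][60:240,250:450],None,fx=3,fy=3,interpolation=cv2.INTER_CUBIC))
p,R=tool();h=np.arctan2(R[1,0],R[0,0]);print(p,np.degrees(h),h,state()["contact_force"])
d=p[:2]-[.4695,.268];print(R[:2,0]@d,R[:2,1]@d)
```

```text
[0.56895621 0.11732215 0.23294102] 39.915748084916686 0.6966612274784173 [-1.26856171  0.42323115 -0.0348938 ]
-0.020402177119444434 0.17938525505786698
```

View pics/wr23.png

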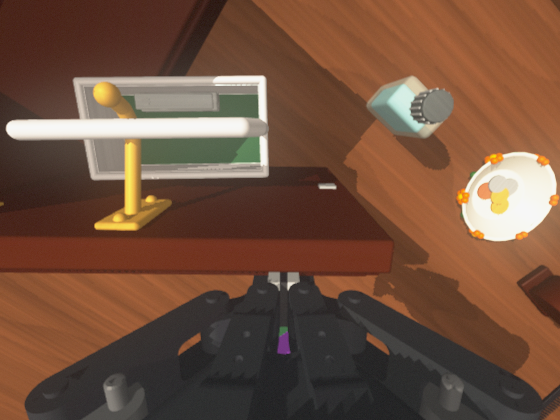

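View pics/sc23.png

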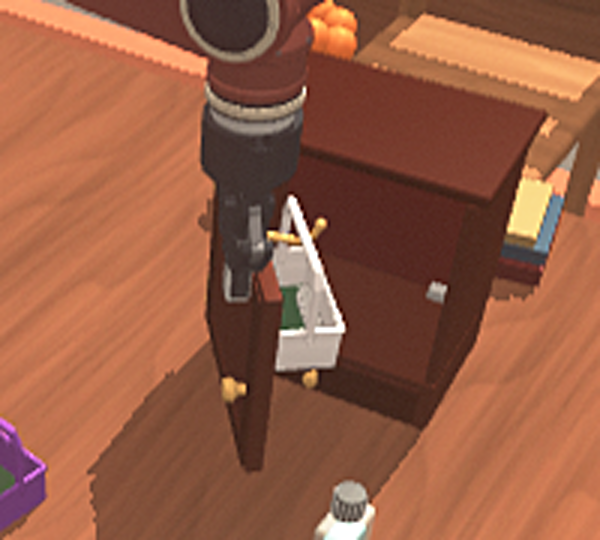

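{"name": "jog_arm", "arguments": {"increments": [{"slide": [5,0.5,0],"rotation": [0,0,-1.6]},{"slide": [7.2,0.66,0],"rotation": [0,0,-2.29]},{"slide": [7.2,0.66,0],"rotation": [0,0,-2.29]},{"slide": [7.2,0.66,0],"rotation": [0,0,-2.29]},{"slide": [7.2,0.66,0],"rotation": [0,0,-2.29]},{"slide": [7.2,0.66,0],"rotation": [0,0,-2.29]},{"slide": [7.2,0.66,0],"rotation": [0,0,-2.29]},{"slide": [7.2,0.66,0],"rotation": [0,0,-2.29]},{"slide": [7.2,0.66,0],"rotation": [0,0,-2.29]},{"slide": [7.2,0.66,0],"rotation": [0,0,-2.29]},{"slide": [7.2,0.66,0],"rotation": [0,0,-2.29]},{"slide": [7.2,0.66,0],"rotation": [0,0,-2.29]},{"slide": [7.2,0.66,0],"rotation": [0,0,-2.29]},{"slide": [7.2,0.66,0],"rotation": [0,0,-2.29]},{"slide": [7.2,0.66,0],"rotation": [0,0,-2.29]},{"slide": [7.2,0.66,0],"rotation": [0,0,-2.29]},{"slide": [5,0.5,0],"rotation": [0,0,-1.6]},{"slide": [3,0.2,0],"rotation": [0,0,-1]}]}}

```text
time: 34.5
tool_pos: [0.6407, 0.2123, 0.2333]
tool_rot: [-0.0, 0.774, 0.633, 0.001]
contact_force: [0.9, -0.0, -0.7]
gripper_width: -0.001
```

Run:
```python
from h import *
F={n:cam(n) for n in ["wrist","scene"]}
cv2.imwrite(f"pics/wr24.png",F["wrist"]["frame"])
cv2.imwrite("pics/sc24.png",cv2.resize(F["scene"]["frame"][60:240,250:450],None,fx=3,fy=3,interpolation=cv2.INTER_CUBIC))
p,R=tool();h=np.arctan2(R[1,0],R[0,0]);print(p,np.degrees(h),h,state()["contact_force"])
d=p[:2]-[.4695,.268];print(R[:2,0]@d,R[:2,1]@d)
```

```text
[0.6405801  0.21225883 0.23324339] 78.4421417785258 1.3690736463514757 [-0.23146248 -0.1595443   0.28097987]
-0.020333704632552678 0.17877924093311273
```

View pics/wr24.png

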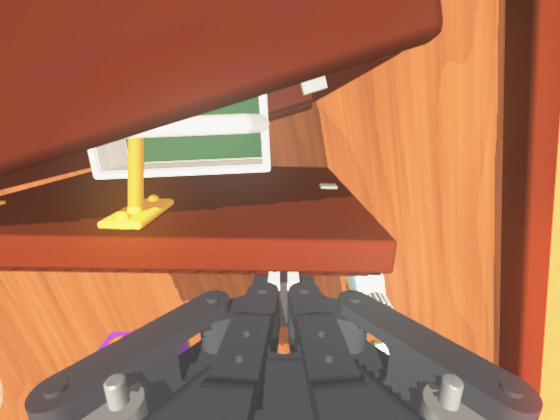

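View pics/sc24.png

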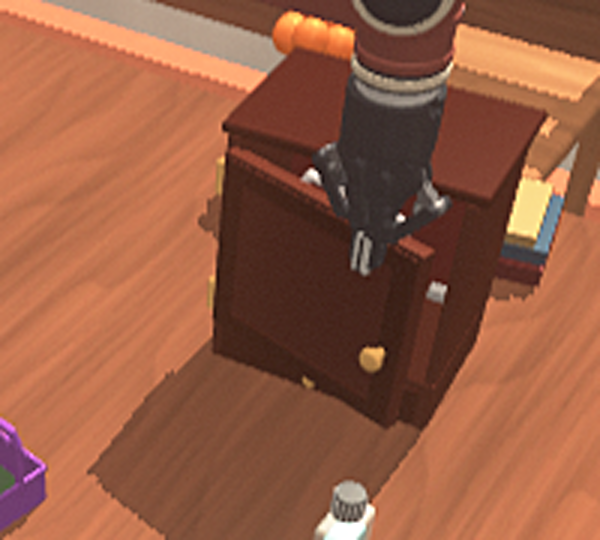

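{"name": "jog_arm", "arguments": {"increments": [{"slide": [4.5,0.4,0],"rotation": [0,0,-1.43]},{"slide": [4.5,0.4,0],"rotation": [0,0,-1.43]},{"slide": [4.5,0.4,0],"rotation": [0,0,-1.43]},{"slide": [4.5,0.4,0],"rotation": [0,0,-1.43]},{"slide": [4.5,0.4,0],"rotation": [0,0,-1.43]},{"slide": [4.5,0.4,0],"rotation": [0,0,-1.43]},{"slide": [4.5,0.4,0],"rotation": [0,0,-1.43]},{"slide": [3,0.3,0],"rotation": [0,0,-1]},{"slide": [3,0.3,0],"rotation": [0,0,-1]},{"slide": [0,0,0],"rotation": [0,0,0]}]}}

```text
time: 35.43
tool_pos: [0.648, 0.2495, 0.2333]
tool_rot: [-0.0, 0.704, 0.71, 0.001]
contact_force: [0.5, -0.8, 0.8]
gripper_width: -0.004
```

Run:
```python
from h import *
F={n:cam(n) for n in ["wrist","scene"]}
cv2.imwrite(f"pics/wr25.png",F["wrist"]["frame"])
cv2.imwrite("pics/sc25.png",cv2.resize(F["scene"]["frame"][60:240,250:450],None,fx=3,fy=3,interpolation=cv2.INTER_CUBIC))
p,R=tool();h=np.arctan2(R[1,0],R[0,0]);print(p,np.degrees(h),h,state()["contact_force"])
d=p[:2]-[.4695,.268];print(R[:2,0]@d,R[:2,1]@d)
```

```text
[0.64801761 0.24894046 0.23330807] 90.43198523273199 1.5783358914260637 [-0.30330358  0.7756206  -0.54419109]
-0.02040490077002082 0.1783688151355936
```

View pics/wr25.png

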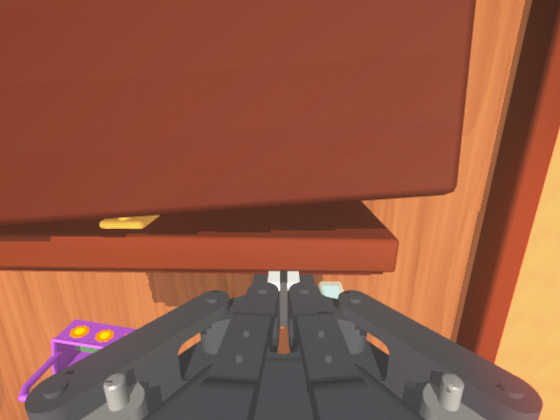

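View pics/sc25.png

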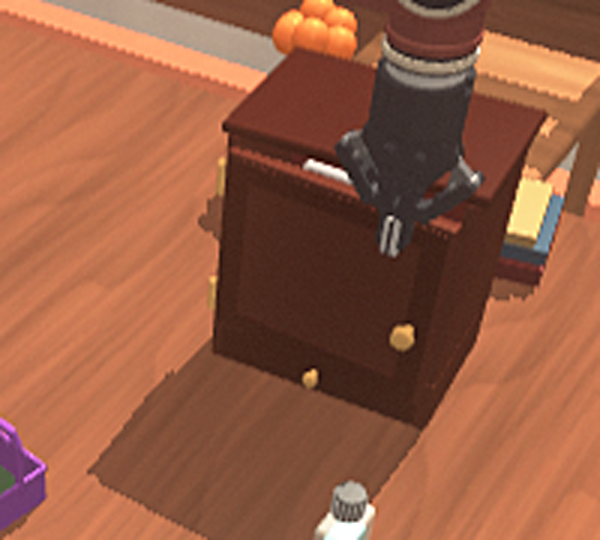

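{"name": "jog_arm", "arguments": {"increments": [{"slide": [2,0.2,0],"rotation": [0,0,-0.64]},{"slide": [2,0.2,0],"rotation": [0,0,-0.64]},{"slide": [2,0.2,0],"rotation": [0,0,-0.64]},{"slide": [2,0.2,0],"rotation": [0,0,-0.64]},{"slide": [1,0.1,0],"rotation": [0,0,-0.32]},{"slide": [1,0.1,0],"rotation": [0,0,-0.32]},{"slide": [0,0,0],"rotation": [0,0,0]}]}}

```text
time: 36.12
tool_pos: [0.6488, 0.2591, 0.2334]
tool_rot: [-0.0, 0.684, 0.729, 0.001]
contact_force: [-0.3, 0.2, -0.9]
gripper_width: -0.002
```

Run:
```python
from h import *
F={n:cam(n) for n in ["wrist","scene"]}
cv2.imwrite(f"pics/wr26.png",F["wrist"]["frame"])
cv2.imwrite("pics/sc26.png",cv2.resize(F["scene"]["frame"][60:240,250:450],None,fx=3,fy=3,interpolation=cv2.INTER_CUBIC))
p,R=tool();h=np.arctan2(R[1,0],R[0,0]);print(p,np.degrees(h),h,state()["contact_force"])
```

```text
[0.64875378 0.25890858 0.2334372 ] 93.62582327896168 1.6340788811082347 [-0.29895662  0.02788912 -0.14035501]
```

View pics/wr26.png

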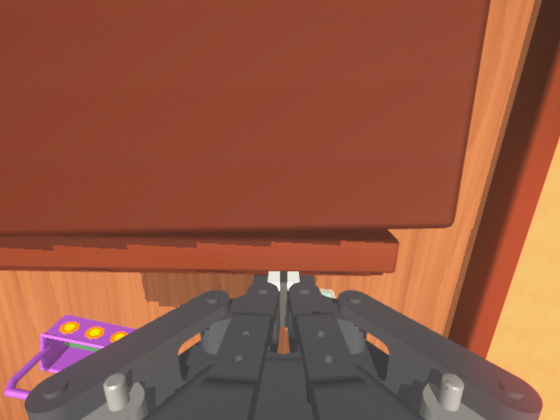

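{"name": "jog_arm", "arguments": {"increments": [{"slide": [1,0.1,0],"rotation": [0,0,-0.32]},{"slide": [1,0.1,0],"rotation": [0,0,-0.32]},{"slide": [1,0.1,0],"rotation": [0,0,-0.32]},{"slide": [1,0.1,0],"rotation": [0,0,-0.32]},{"slide": [0,0,0],"rotation": [0,0,0]}]}}

```text
time: 36.63
tool_pos: [0.6489, 0.263, 0.2334]
tool_rot: [-0.0, 0.676, 0.737, 0.001]
contact_force: [0.4, -0.4, 0.5]
gripper_width: 0.003
```

{"name": "jog_arm", "arguments": {"increments": [{"slide": [1,0,0],"rotation": [0,0,0]},{"slide": [1,0,0],"rotation": [0,0,0]},{"slide": [0,0,0],"rotation": [0,0,0]}]}}

```text
time: 36.88
tool_pos: [0.6487, 0.265, 0.2334]
tool_rot: [-0.0, 0.676, 0.737, 0.001]
contact_force: [0.5, 0.0, -0.1]
gripper_width: -0.0
```

Run:
```python
from h import *
F={n:cam(n) for n in ["wrist","scene"]}
cv2.imwrite(f"pics/wr27.png",F["wrist"]["frame"])
cv2.imwrite("pics/sc27.png",cv2.resize(F["scene"]["frame"][60:240,250:450],None,fx=3,fy=3,interpolation=cv2.INTER_CUBIC))
p,R=tool();h=np.arctan2(R[1,0],R[0,0]);print(p,np.degrees(h),h,state()["contact_force"])
```

```text
[0.64867218 0.26491624 0.23340805] 94.90559615656383 1.6564151315001148 [ 0.19489229 -0.66146558  0.7349445 ]
```

View pics/wr27.png

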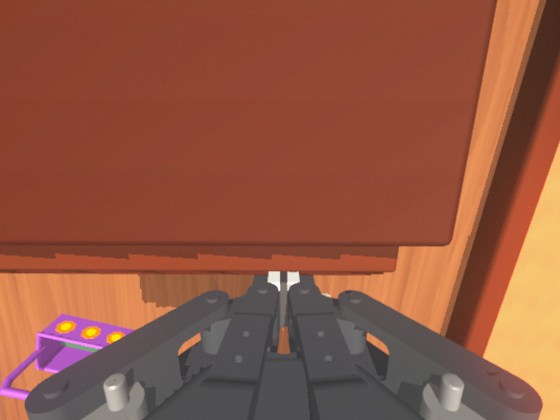

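View pics/sc27.png

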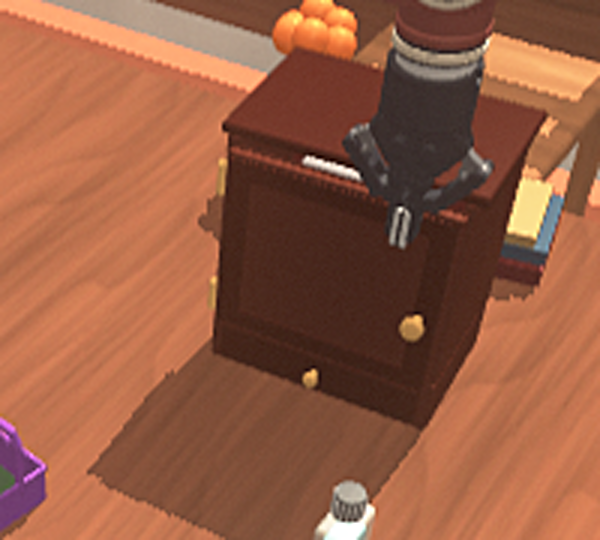

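{"name": "jog_arm", "arguments": {"increments": [{"slide": [1,0,0],"rotation": [0,0,-0.3]},{"slide": [1,0,0],"rotation": [0,0,-0.3]},{"slide": [0,0,0],"rotation": [0,0,0]}]}}

```text
time: 37.23
tool_pos: [0.6488, 0.2656, 0.2334]
tool_rot: [0.001, 0.672, 0.74, 0.0]
contact_force: [0.1, -4.9, 0.7]
gripper_width: 0.0
```

{"name": "jog_arm", "arguments": {"increments": [{"slide": [1,0,0],"rotation": [0,0,-0.3]},{"slide": [1,0,0],"rotation": [0,0,-0.3]},{"slide": [0,0,0],"rotation": [0,0,0]}]}}

```text
time: 37.48
tool_pos: [0.6489, 0.2656, 0.2335]
tool_rot: [0.002, 0.669, 0.743, -0.001]
contact_force: [-0.7, -9.9, 1.4]
gripper_width: -0.0
```

Run:
```python
from h import *
F={n:cam(n) for n in ["wrist","scene"]}
cv2.imwrite(f"pics/wr28.png",F["wrist"]["frame"])
p,R=tool();h=np.arctan2(R[1,0],R[0,0]);print(p,np.degrees(h),h,state()["contact_force"])
```

```text
[0.64887528 0.26561985 0.23344574] 95.9925739079327 1.6753864721574256 [ -0.23478237 -11.47274523   1.08455485]
```

View pics/wr28.png

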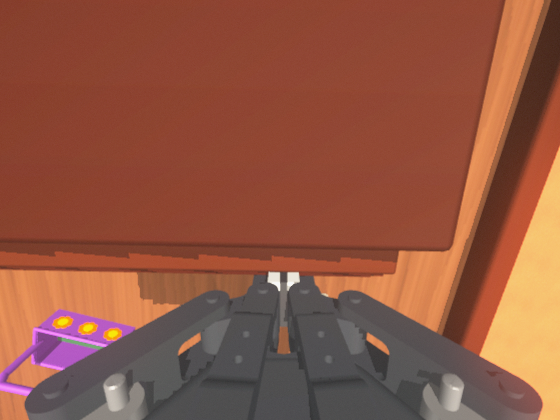

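{"name": "jog_arm", "arguments": {"increments": [{"slide": [-4,0,0],"rotation": [0,0,0]},{"slide": [-12,0,0],"rotation": [0,0,0]},{"slide": [-30,0,0],"rotation": [0,0,0]},{"slide": [-35,0,0],"rotation": [0,0,0]},{"slide": [-30,0,-10],"rotation": [0,0,0]},{"slide": [-30,0,-20],"rotation": [0,0,0]},{"slide": [-30,0,-20],"rotation": [0,0,0]},{"slide": [-30,0,-20],"rotation": [0,0,0]},{"slide": [-30,0,-20],"rotation": [0,0,0]},{"slide": [0,0,0],"rotation": [0,0,0]}]}}

```text
time: 38.42
tool_pos: [0.6749, 0.0337, 0.329]
tool_rot: [0.004, 0.67, 0.742, 0.003]
contact_force: [-0.1, -0.5, 0.7]
gripper_width: 0.003
```

Run:
```python
from door import *
F={n:cam(n) for n in ["wrist","scene","top"]}
cv2.imwrite(f"pics/wr29.png",F["wrist"]["frame"])
cv2.imwrite("pics/sc29.png",cv2.resize(F["scene"]["frame"][60:240,270:450],None,fx=4,fy=3.3,interpolation=cv2.INTER_CUBIC))
cv2.imwrite("pics/sc29f.png",F["scene"]["frame"])
cv2.imwrite("pics/top29.png",cv2.resize(F["top"]["frame"][120:290,80:250],None,fx=4,fy=3.4,interpolation=cv2.INTER_CUBIC))
p,R=tool();print(p,state()["contact_force"])
for n in ["scene","top","wrist"]:
  for th in ["door_hinge","door_outside","basket_handle","clipper_mid"]:
    print(n,th,[(round(p["score"],2),np.round(p["uv"],1).tolist()) for p in place_of(th,n)[:5]])
```

```text
[0.67270982 0.03892986 0.32280599] [ 0.41195154 -0.13404858  0.13398852]
scene door_hinge [(0.57, [326.8, 122.9])]
scene door_outside [(0.6, [384.8, 142.4])]
scene basket_handle [(0.97, [322.0, 360.6]), (0.85, [239.8, 199.5]), (0.67, [120.1, 227.4])]
scene clipper_mid [(0.17, [329.5, 304.8])]
top door_hinge [(0.59, [169.8, 237.4])]
top door_outside [(0.62, [169.9, 167.8])]
top basket_handle [(0.97, [280.5, 267.5]), (0.92, [375.8, 118.9]), (0.74, [368.9, 166.8]), (0.65, [381.5, 334.8]), (0.64, [143.6, 195.6])]
top clipper_mid []
wrist door_hinge []
wrist door_outside []
wrist basket_handle [(0.64, [51.9, 193.5])]
wrist clipper_mid []
```

View pics/sc29.png

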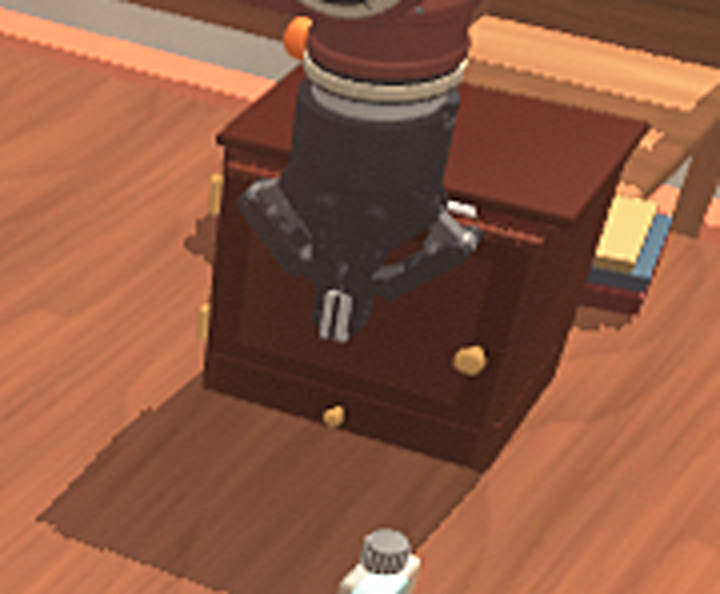

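View pics/top29.png

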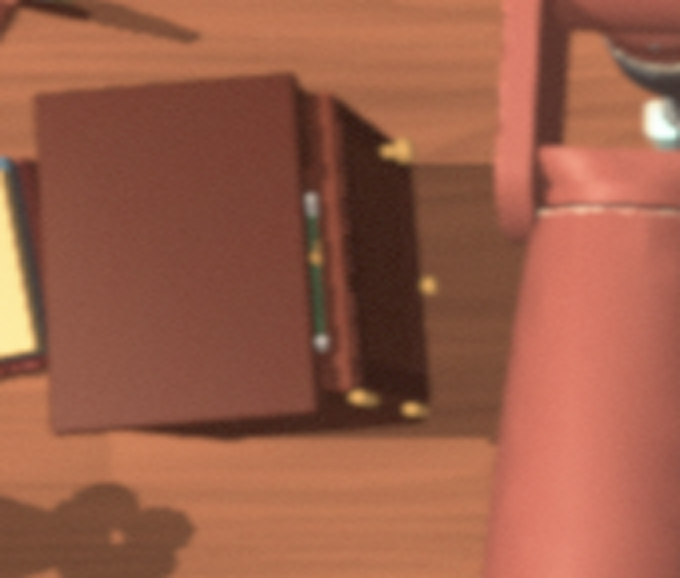

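View pics/sc29f.png

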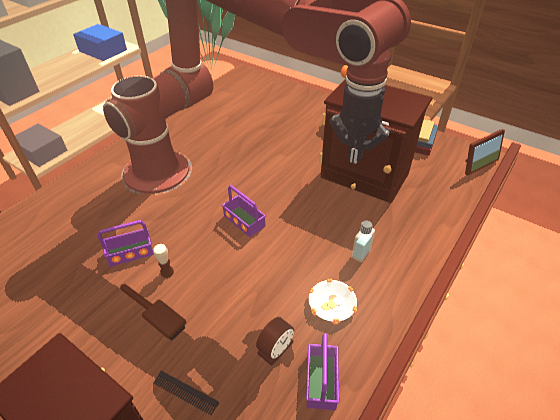

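View pics/wr29.png

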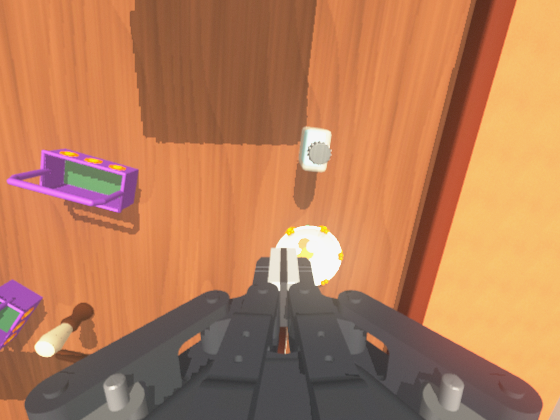

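Run:
```python
from door import *
T=cam("top");S=cam("scene")
a=T["frame"];cv2.imwrite("pics/t30.png",cv2.resize(a[135:245,140:195],None,fx=10,fy=5.4,interpolation=cv2.INTER_LANCZOS4))
b=S["frame"];cv2.imwrite("pics/s30.png",cv2.resize(b[80:200,315:435],None,fx=6,fy=5,interpolation=cv2.INTER_LANCZOS4))
```

```text
(no output)
```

View pics/t30.png

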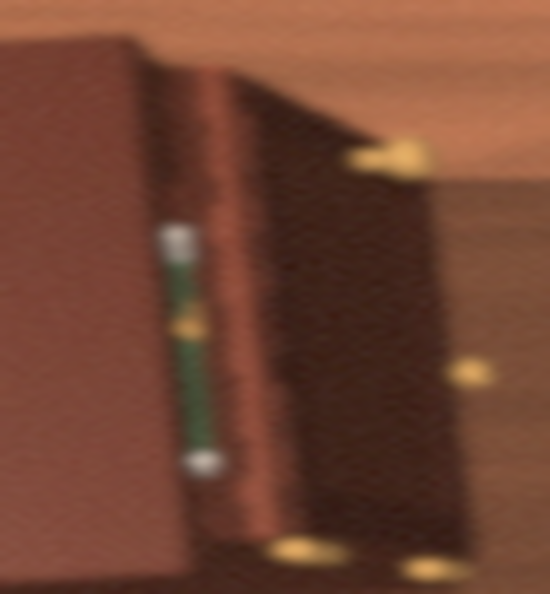

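View pics/s30.png

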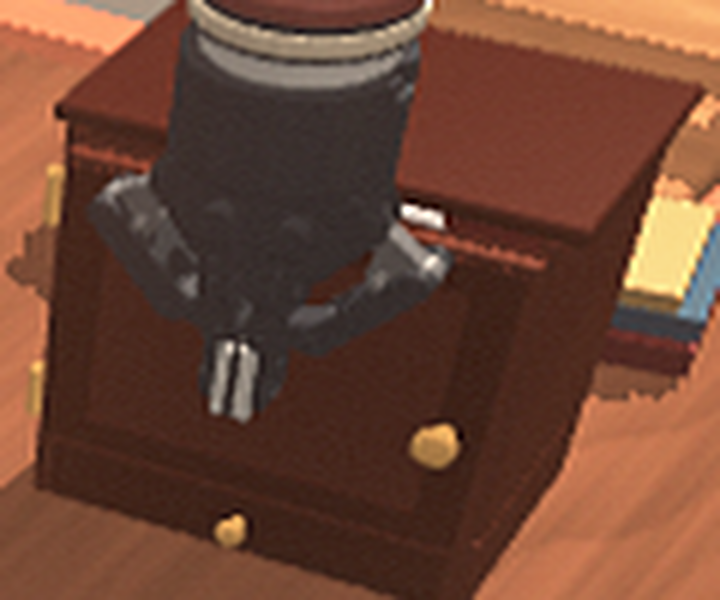

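Run:
```python
from h import *
T=cam("top")
z=lambda x,y:(x/10+140,y/5.4+135)
def ln(a,b,h):
    A=at_z(T,z(*a),h);B=at_z(T,z(*b),h);d=A-B;print(A.round(4),B.round(4),"dir",np.arctan2(d[1],d[0]).round(4),"-> yaw",(np.arctan2(d[1],d[0])+np.pi/2).round(4))
ln((135,40),(188,572),.28)
ln((238,75),(285,535),.264)
ln((205,72),(250,535),.264)
ln((430,180),(470,550),.0)
ln((430,180),(470,550),.06)
```

```text
[0.703  0.2965 0.28  ] [0.4543 0.2782 0.28  ] dir 0.0732 -> yaw 1.644
[0.6901 0.2746 0.264 ] [0.4722 0.2589 0.264 ] dir 0.072 -> yaw 1.6428
[0.6917 0.2832 0.264 ] [0.4723 0.2677 0.264 ] dir 0.0702 -> yaw 1.641
[0.6981 0.2897 0.    ] [0.4842 0.2746 0.    ] dir 0.0705 -> yaw 1.6413
[0.6846 0.275  0.06  ] [0.4797 0.2605 0.06  ] dir 0.0705 -> yaw 1.6413
```

Run:
```python
from plant import manip,state
print(state()["contact_force"],state()["time"]);print(manip.job_done())
```

```text
[ 0.01215271 -0.03747538  0.69607727] 39.3167
the job is handed in; nothing more can be done
None
```

The door is shut with the tin basket hanging on the brass hook inside it. I handed the job in at about 39 s of the 72 s allowed.

**What I did**
- **Opening the door:** I pushed the door open in two goes. The first left it a little short, at about 1.48 rad. The second brought it to about 1.6 rad.
- **Collision on the way:** My first carry brought the basket into the door's free edge, and it rolled about 35° and pitched about 20° in the grip. The clipper stayed in. I set the basket down level on clear dresser top, gripped it again and took a path clear of the door.
- **Hanging the basket:** I brought the bar over the hook's ball and lowered it until the wrist force showed it resting on the hook. Pictures after release showed the basket hanging level on the hook with the clipper still in it.
- **Closing the door:** I pushed the door round slowly from outside, in 1 mm steps at the end, until it stopped moving at about 11 N. Then I backed the arm off.

**Last checks**
- **Door:** the top camera shows the door's edge parallel to the box front within about 0.003 rad.
- **Basket:** its handle and the hook show through the gap above the door, so it is still hanging inside. The clipper was last seen in the basket just before the door closed, and it is not visible now.
- **Other things:** the aftershave, dish, clock, brushes, comb and purple look-alikes look unmoved in the pictures. I compared them by eye and did not measure them.
- **Robot:** the arm is clear of everything, with contact force near zero.

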